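# Pack the rubbing stones into the clip-lid tub

### The arm

A 7-joint arm with a two-finger parallel gripper is mounted at the origin on a cart in front of the work surface, level with it; the furniture and walls round the work are solid. World frame = base frame: x ahead of the robot, y to its left, z up, the work surface at z = 0. Lengths are in m, angles in rad, forces in N, time in s.
With the tool pointing down it reaches from about 0.35 to 0.775 m from the base axis. Payload 3.1 kg.
Tool frame: the origin (TCP) lies midway between the tips of the shut fingers; the grasp point (between the pads) lies 19 mm behind it; z points along the fingers, y is the direction in which the jaws open and shut (so a half turn about z gives the same grasp; the last joint's range is limited). The gripper opens to 85 mm and grips with 20 to 120 N. Pads are 22 mm wide; open, the fingers measure 114 mm over their backs; the gripper's body (76 mm by 85 mm) begins 54 mm behind the grasp point. The pads swing forward as they close: fully open they stand 13 mm farther back than shut.
Start: joints at [1.115, 0.311, 0.014, 1.512, -0.004, 1.319, -0.027], TCP at [0.221, -0.504, 0.231] pointing down, gripper open.
Joint ranges: [-2.7, 2.7], [-0.3, 1.91], [-1.27, 1.3], [0.12, 2.57], [-1.44, 4.58], [0.2, 2.03], [-3.05, 3.05]. Speed limits (rad/s): [2.79, 2.79, 3.14, 3.14, 3.14, 3.14, 3.14].

### API

Orientations are given as a unit quaternion [w, x, y, z].
In Python, from workcell import r gives the robot as it stands. The module is installed in compiled form; this text tells all that it offers.
- The arm moves only by the tool apply_moves, never from a script. Its argument "rows" is text: rows parted by semicolons, each of 7 numbers parted by spaces: the shift along the world's x, y, z in cm, then the turn, a rotation vector about the world's x, y, z in degrees, then the opening in per cent of the stroke, from 0 (shut) to 100 (fully open). In form: tx ty tz rx ry rz fingers; .... A call has exactly 5 rows; each row is the pose to reach, as a shift and turn from the pose commanded when the call began; what a row does not reach only later rows make up. A row lasts 1/8 s, in which the tool goes at most 62.5 mm and 10.7 degrees, less where a joint would pass 70% of its speed; a pose out of reach is approached as far as the arm can. A call with a gripper value outside its range is refused whole. The fingers move at their own pace and stop on an object; the grip force is fixed at half the most. Time passes only in rows, so rows that repeat a pose let the fingers close, or fill a call up. It gives the time, the measured TCP pose, the force and the opening at its end, in the units of the state.
- r.sense(): the state, without advancing time (a new reading comes with each control period).
- r.read_camera(name): name is "scene" or "side" or "wrist"; returns (picture, depth): 384x512x3 uint8, red, green, blue; 384x512 float32, m along the optical axis (not along the pixel's ray), 0 where there is no reading.
- r.camera_params(name): a dict with "fovy" (degrees; the focal length in pixels is half the picture's height over the tangent of half this angle, whatever the lens; pixels are square), "cx", "cy" (the principal point, pixels), "origin" and "orientation" of the camera in the world; the wrist camera has in their place "mount" (4x4, takes a point from camera to tool coordinates, whose origin is the TCP and whose axes are the flange's). Camera axes: x right, y up, looking along -z (the intrinsics and any distortion apply to the point x, -y, -z); pixel columns grow to the right and rows downward; lengths in m; the calibration is good to about 2 mm. A picture is of the moment at which its call begins: read the wrist's pose just before it. camera_params takes no time and is no camera call.
- r.hand_in(): hands the job in, once; it reports no verdict.
Trained networks look in the newest picture that a camera, given by its name, has taken for a name from the list of things; names that differ only in an ending like _2 or _b are one class to them, and where a whole thing is asked for, a point or a joint stands for the part that bears it (a point fixed in the world has none). Each returns a list of dicts, best first, with "p" (0 to 1); they miss things now and then, are a little off and sometimes report something else, mostly with a low value. They report only what shows in the picture. A call takes as long as a camera call. They do not tell look-alikes from the thing itself.
- r.spot_in(camera, query): "box" ([left, top, right, bottom] in pixels, round what is visible of it).
- r.pinpoint(camera, query): "position" ([column, row] in pixels: a listed point, or the origin of a listed thing).
The state is a dict: "t": time; "joints": joint angles; "joint_velocities": joint speeds; "joint_efforts": joint torques, N m; "eef_pos": TCP position; "ee_rot": TCP orientation; "force": force on the tool from outside, world axes, zero at the start; "moment": the same for the moment, N m; "opening": finger opening in m.
Only numpy, scipy, OpenCV 4.12 (cv2) and the standard library are available. Lean on these libraries where they do the work, as an engineer would, in place of code of your own. Each camera call takes 0.05 s, during which the arm holds its last target.

### The job

Collect the rubbing stones from the desk into the tipping tray, with the tray lying flat, until all of them are in it; then lift the tray by its bar and tip them all into the grey tub. Fold the tray back down flat, then put the blue lid on the tub and press it down until both clips snap over its edge and it sits level on the rim, and leave everything else on the desk where it is.

Things in the scene. Friction and masses are not known exactly. Their poses are not given: they have to be found in the camera images.
- station: Fixed unit: grey open tub with the tipping tray's stand on its +y side. Origin on the desk under the tub's centre; x along the tub's long side, y from tub to tray (roughly to the right). Tub 190 x 140 mm outside, 180 x 130 mm inside, rim 125 mm above the desk. Hinge posts and legs of the tray stand at x = +-104 mm.
- clip_a (a joint): Blue sprung clip at the middle of the tub's -x end (clip_b is its mirror image at the +x end): 0 at rest, grows outward, up to 9 mm. Its nose, 134 mm above the desk at x = -100 mm, flared outward above, is pushed out by the lid and snaps back over the edge of the lid. It reaches to x = -113 mm, 150 mm high.
- clip_b (a joint): The same clip at the tub's +x end.
- tub_floor (a point): Centre of the tub's inner floor, 5 mm above the desk; axes as the station's.
- tub_mouth (a point): Centre of the tub's mouth at rim height, 120 mm above its inner floor; axes as the station's.
- tray (a joint): Tilt of the tray, rad: 0 lies flat on its rest (lower stop), 1.15 is fully tipped towards the tub (upper stop). Turns about an axis along the station's x; its friction (about 0.45 N m) holds the empty tray wherever it is left. Stones slide out by about 1.0 rad.
- tray_hinge (a point): Point on the tray's hinge axis, at y = 86 mm, z = 120 mm in the station's frame; axes turn with the tray (y along the tray floor away from the tub, z up from the floor).
- tray_floor (a point): Centre of the aluminium tray's floor (upper face), 70 mm along y and 40 mm along z from the hinge; axes turn with the tray. Inside 170 mm (x) by 140 mm (y); walls 30 mm high on three sides, open towards the tub.
- tray_bar (a point): Centre of the tray's black lifting bar: 12 mm thick, 100 mm long along x, 182 mm along y and 50 mm along z from the hinge, 38 mm off the tray's end wall; held at its two ends, free to be gripped in the middle.
- lid: Loose blue lid, 198 x 146 mm (x by y), 58 mm high over all, 0.16 kg; origin at the centre of its underside, z up. Tapered plug 20 mm deep, 168 x 118 mm at its foot, 176 x 126 mm at its top, then a 6 mm plate. Fits either way round. Laid on the tub it rests on the clip noses about 12 mm too high; 10 to 20 N down snaps it home: plate on the rim, origin 20 mm below tub_mouth.
- lid_handle (a point): Centre of the lid's black handle bar, 52 mm above the lid's origin: 102 mm long along the lid's x, 16 mm wide (y), 12 mm thick, with 20 mm free under it between posts at x = +-45 mm.
- stone_green_a: Grey-green rubbing stone (abrasive block with flat faces), 101 mm long (its y), 41 mm wide (its x), 25 mm thick (its z); origin at the centre of its underside as it first lies. May be absent.
- stone_green_b: Grey-green rubbing stone (abrasive block with flat faces), 101 mm long (its y), 41 mm wide (its x), 25 mm thick (its z); origin at the centre of its underside as it first lies. May be absent.
- stone_red_a: Reddish rubbing stone (abrasive block with flat faces), 84 mm long (its y), 36 mm wide (its x), 20 mm thick (its z); origin at the centre of its underside as it first lies. May be absent.
- stone_red_b: Reddish rubbing stone (abrasive block with flat faces), 84 mm long (its y), 36 mm wide (its x), 20 mm thick (its z); origin at the centre of its underside as it first lies. May be absent.
- tape_measure: Yellow tape measure, 35 x 72 x 62 mm, bystander, sometimes among the stones.
- masking_tape: Roll of masking tape, 101 mm across, 24 mm high, bystander.
- pigment_jar: Glass jar with cap, 47 mm across, 88 mm high, bystander.
- cup_wheel: Grey cup wheel, 68 mm across, 18 mm high, bystander.
- wax_block: Cream wax block, 30 x 44 x 26 mm, bystander.
Not all that is in view belongs to the job. Leave any turquoise look-alike of the stone_green_a alone.

How it is judged:
On the way, in this order (a step that is already met when the one before it is completed fails the run):
1. all the stones that are there lie in the flat tray (x of stone_green_a in the frame of tray_floor between -0.085 and 0.085 m and y of stone_green_a in the frame of tray_floor between -0.07 and 0.07 m and z of stone_green_a in the frame of tray_floor between -0.005 and 0.09 m and x of stone_green_b in the frame of tray_floor between -0.085 and 0.085 m and y of stone_green_b in the frame of tray_floor between -0.07 and 0.07 m and z of stone_green_b in the frame of tray_floor between -0.005 and 0.09 m and x of stone_red_a in the frame of tray_floor between -0.085 and 0.085 m and y of stone_red_a in the frame of tray_floor between -0.07 and 0.07 m and z of stone_red_a in the frame of tray_floor between -0.005 and 0.09 m and x of stone_red_b in the frame of tray_floor between -0.085 and 0.085 m and y of stone_red_b in the frame of tray_floor between -0.07 and 0.07 m and z of stone_red_b in the frame of tray_floor between -0.005 and 0.09 m and contact force between the fingers and stone_green_a below 0.2 N and contact force between the fingers and stone_green_b below 0.2 N and contact force between the fingers and stone_red_a below 0.2 N and contact force between the fingers and stone_red_b below 0.2 N and value of joint tray below 0.08 rad), for 0.2 s.
2. the tray is tipped (value of joint tray above 0.8 rad), for 0.1 s.
3. all the stones lie in the tub and the tray is back down flat (x of stone_green_a in the frame of tub_floor between -0.09 and 0.09 m and y of stone_green_a in the frame of tub_floor between -0.065 and 0.065 m and z of each of stone_green_a, stone_green_b, stone_red_a, stone_red_b in the frame of tub_floor below 0.112 m and x of stone_green_b in the frame of tub_floor between -0.09 and 0.09 m and y of stone_green_b in the frame of tub_floor between -0.065 and 0.065 m and x of stone_red_a in the frame of tub_floor between -0.09 and 0.09 m and y of stone_red_a in the frame of tub_floor between -0.065 and 0.065 m and x of stone_red_b in the frame of tub_floor between -0.09 and 0.09 m and y of stone_red_b in the frame of tub_floor between -0.065 and 0.065 m and contact force between the fingers and stone_green_a below 0.2 N and contact force between the fingers and stone_green_b below 0.2 N and contact force between the fingers and stone_red_a below 0.2 N and contact force between the fingers and stone_red_b below 0.2 N and value of joint tray below 0.06 rad), for 0.2 s.
4. the lid is pressed home: the robot touches it while it sits level on the rim under the clips (z of lid in the frame of tub_mouth between -0.024 and -0.017 m and angle between lid's own z axis and vertical below 0.03 rad and horizontal distance between lid and tub_mouth below 0.006 m and contact force between any of the fingers, the arm and lid above 0.5 N), for 0.05 s.
At the end, for the whole second after the job is handed in: Every stone present lies in the tub; the tray is down (within 0.06 rad); the lid sits on the rim under both clips: its height within 3 mm of fully home, level within 0.03 rad, centred within 6 mm; all at rest (x of stone_green_a in the frame of tub_floor between -0.09 and 0.09 m and y of stone_green_a in the frame of tub_floor between -0.065 and 0.065 m and z of each of stone_green_a, stone_green_b, stone_red_a, stone_red_b in the frame of tub_floor below 0.112 m and x of stone_green_b in the frame of tub_floor between -0.09 and 0.09 m and y of stone_green_b in the frame of tub_floor between -0.065 and 0.065 m and x of stone_red_a in the frame of tub_floor between -0.09 and 0.09 m and y of stone_red_a in the frame of tub_floor between -0.065 and 0.065 m and x of stone_red_b in the frame of tub_floor between -0.09 and 0.09 m and y of stone_red_b in the frame of tub_floor between -0.065 and 0.065 m and z of lid in the frame of tub_mouth between -0.024 and -0.017 m and angle between lid's own z axis and vertical below 0.03 rad and horizontal distance between lid and tub_mouth below 0.006 m and value of joint tray below 0.06 rad and linear speed of lid below 0.02 m/s and linear speed of each of stone_green_a, stone_green_b, stone_red_a, stone_red_b below 0.03 m/s); the robot touches nothing.
It fails at once if a bystander is moved more than 5 cm (distance of any of tape_measure, masking_tape, pigment_jar, cup_wheel, wax_block from where it was at the start of the episode above 0.05 m).
Of stone_green_a, stone_green_b, stone_red_a, stone_red_b only 2 to 4 are there at a start; the rules pass over those that are not, and their reading is None.
At some moment in a run one of stone_green_a, stone_green_b, stone_red_a, stone_red_b may be knocked a few centimetres aside while the robot is not near it.
Once in a run the grip may slacken for a moment while it holds something.
It also fails if it takes over 210 s, if anything falls off the work surface, if the arm or the gripper's body presses on something with over 40 N, if the wrist force passes 120 N, or if a joint passes its speed limit or range.

## Working session

There is one attempt and no reset: what is moved stays moved. The work goes in short steps, Python scripts to look and compute and a tool call to move; the robot and the scene stay as the last step left them, time stands still between calls to the robot, and variables do not carry over. Pictures are saved under pics/ and viewed, and the job is handed in when it is done.

Besides the shell and the picture viewer there is one more tool, called after "Request:" as a command line: name --argument value ..., lists and objects as JSON in quotes. apply_moves: Moves the arm, as the interface text tells. Its arguments: {"type":"object","properties":{"rows":{"type":"string"}},"required":["rows"]}

```bash
mkdir -p pics
cat > h.py <<'E'
import numpy as np, cv2
from scipy.spatial.transform import Rotation as R
from workcell import r
def cam(n):
    p=r.camera_params(n); s=None
    if n=="wrist":
        s=r.sense()
    img,d=r.read_camera(n)
    H,W=d.shape
    f=H/2/np.tan(np.radians(p["fovy"])/2)
    if n=="wrist":
        T=np.eye(4); q=s["ee_rot"]; T[:3,:3]=R.from_quat([q[1],q[2],q[3],q[0]]).as_matrix(); T[:3,3]=s["eef_pos"]
        T=T@np.array(p["mount"])
    else:
        T=np.eye(4); q=p["orientation"]
        q=np.array(q)
        T[:3,:3]=q if q.shape==(3,3) else R.from_quat([q[1],q[2],q[3],q[0]]).as_matrix(); T[:3,3]=p["origin"]
    return img,d,(f,p["cx"],p["cy"],T)
def pts(d,K,u=None,v=None):
    f,cx,cy,T=K
    if u is None:
        v,u=np.mgrid[:d.shape[0],:d.shape[1]]
    u=np.asarray(u,float);v=np.asarray(v,float)
    P=np.stack([(u-cx)/f*d,-(v-cy)/f*d,-d],-1)
    return P@T[:3,:3].T+T[:3,3]
def at(d,K,u,v,k=2):
    w=d[int(v)-k:int(v)+k+1,int(u)-k:int(u)+k+1]; w=w[w>0]
    return pts(np.median(w),K,u,v)
def proj(P,K):
    f,cx,cy,T=K
    c=(np.asarray(P)-T[:3,3])@T[:3,:3]
    return np.stack([cx+f*c[...,0]/-c[...,2],cy-f*c[...,1]/-c[...,2]],-1)
def save(n,img): cv2.imwrite("pics/"+n+".png",img[...,::-1])
E
python3 - <<'E'
from h import *
print(r.sense()); 
for n in("scene","side","wrist"):
    p=r.camera_params(n);print(n,p)
    img,d,K=cam(n);save(n+"0",img);np.save(n+"_d.npy",d)
    for q in ["station","tray_floor","tray_bar","lid","lid_handle","stone_green_a","stone_red_a","tape_measure","tub_mouth"]:
        try:
            for o in r.pinpoint(n,q):
                print(n,q,round(o["p"],2),np.round(o["position"]),np.round(at(d,K,*o["position"]),3))
        except Exception as e: print(n,q,e)
E
```

```text
{'t': 0.0, 'joints': array([ 1.11530532,  0.31171524,  0.01399229,  1.51305526, -0.00438207,
        1.31916696, -0.02717367]), 'joint_velocities': array([ 2.27706556e-04, -1.85255233e-04,  6.51468033e-05, -7.81949810e-05,
       -2.19200247e-03, -7.09183231e-04,  1.11160483e-05]), 'joint_efforts': array([-1.25823717e-03, -3.79914272e+01,  1.45355165e-01, -2.30591959e+01,
        1.21312123e-02,  1.36629326e-02,  1.36701428e-05]), 'eef_pos': array([ 0.22086272, -0.5029231 ,  0.2302275 ]), 'ee_rot': array([-1.11959975e-03,  9.78661684e-01,  2.05474985e-01, -2.92545857e-04]), 'force': array([-0.09535337,  0.2296395 , -0.21047019]), 'moment': array([-0.01192805, -0.03232393,  0.03206919]), 'opening': 0.08553116423833312}
scene {'fovy': 42.21847462480017, 'cx': 253.03803263935555, 'cy': 189.75127792401528, 'origin': array([-0.34883162, -0.92193035,  1.39892363]), 'orientation': array([ 0.84944307,  0.3501556 , -0.13961608, -0.36924906])}
scene station 0.73 [253. 186.] [ 0.17  -0.409  0.663]
scene tray_floor 0.76 [280. 170.] [ 0.638 -0.08   0.172]
scene tray_floor 0.15 [252. 166.] [0.69  
[... 1552 characters left out ...]
ne_red_a 0.7 [312. 215.] [ 0.423 -0.071  0.017]
side stone_red_a 0.66 [230. 280.] [0.618 0.254 0.017]
side tape_measure 0.86 [308. 248.] [0.417 0.098 0.031]
side tape_measure 0.7 [244. 237.] [0.604 0.128 0.069]
side tub_mouth 0.88 [244. 205.] [ 0.637 -0.008  0.076]
wrist {'fovy': 61.01564300906609, 'cx': 256.433292526539, 'cy': 190.12210353654652, 'mount': array([[ 4.36946985e-04,  9.64406991e-01,  2.64421945e-01,
         6.63379300e-02],
       [ 9.99999525e-01, -1.90921784e-04, -9.56125161e-04,
        -1.55746135e-04],
       [-8.71609880e-04,  2.64422237e-01, -9.64406616e-01,
        -1.42579469e-01],
       [ 0.00000000e+00,  0.00000000e+00,  0.00000000e+00,
         1.00000000e+00]])}
```

View images.

Run:
```python
import cv2
for n in("scene0","side0"):
    i=cv2.imread(f"pics/{n}.png"); cv2.imwrite(f"pics/{n}b.png",cv2.resize(i,(800,600),interpolation=cv2.INTER_CUBIC))
```

```text
(no output)
```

View pics/scene0b.png

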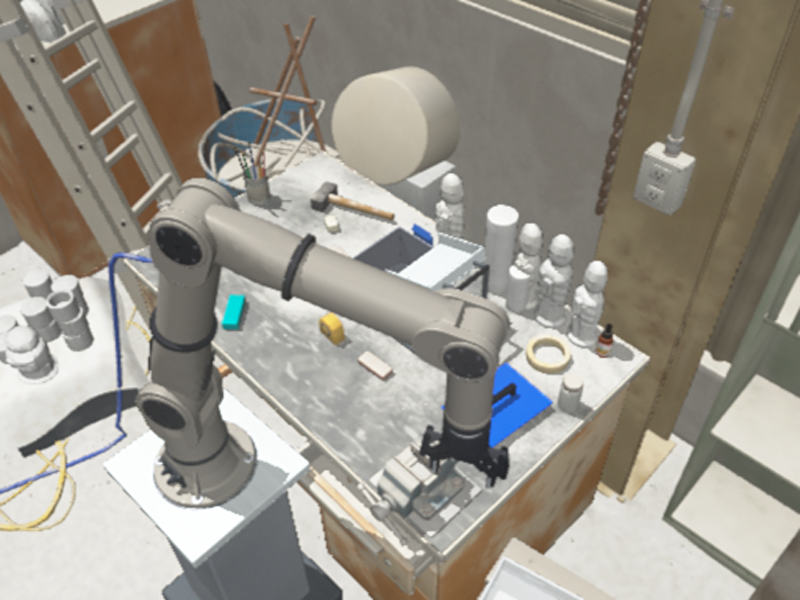

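View pics/side0b.png

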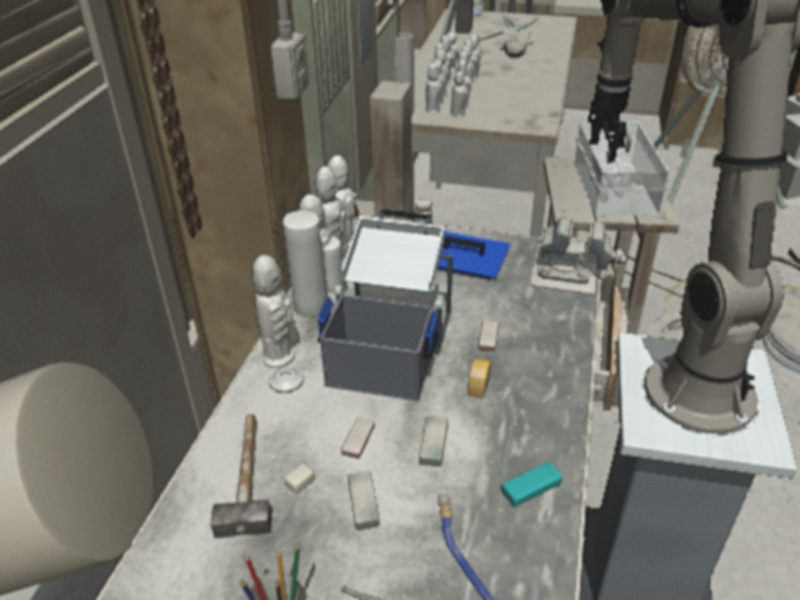

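Run:
```python
from h import *
img,d,K=cam("side")
P=pts(d,K)
np.save("P.npy",P)
# tray floor points: pix b-image (350-435, 232-285)/1.5625
def plane(u0,u1,v0,v1):
    Q=P[v0:v1,u0:u1].reshape(-1,3); Q=Q[d[v0:v1,u0:u1].ravel()>0]
    c=np.median(Q,0); U,S,V=np.linalg.svd(Q-c); n=V[2]*np.sign(V[2,2]); return c,n,S
c,n,S=plane(int(370/1.5625),int(425/1.5625),int(245/1.5625),int(278/1.5625));print("tray",c,n,S, np.arccos(n[2]))
# tub rim: points z in .115...135 near
m=(P[...,2]>.118)&(P[...,2]<.132)&(d>0)
ys,xs=np.where(m&(P[...,0]>.4)&(P[...,0]<.85)&(P[...,1]<.3)&(P[...,1]>-.25))
Q=P[ys,xs]; print(len(Q)); print(cv2.minAreaRect(Q[:,:2].astype(np.float32)*1000))
vis=img.copy(); vis[ys,xs]=(255,0,0); save("rim",cv2.resize(vis[80:280,160:400],(800,666))[:600])
for n,b in dict(gA=(433,440),gB=(362,500),rA=(358,437),rB=(488,334),tape=(480,377),turq=(532,483),wax=(300,477)).items():
    u,v=int(b[0]/1.5625),int(b[1]/1.5625)
    c0=img[v-1:v+2,u-1:u+2].mean((0,1)); p0=P[v,u]
    mm=(d>0)&(np.linalg.norm(P[...,:2]-p0[:2],axis=-1)<.07)&(abs(P[...,2]-p0[2])<.005)&(P[...,2]>.011)
    nl,lab=cv2.connectedComponents(mm.astype(np.uint8)); mm=lab==lab[v,u]
    Q=P[mm]; rc=cv2.minAreaRect(Q[:,:2].astype(np.float32)*1000)
    print(n,c0.round(),p0.round(3),mm.sum(),np.round(rc[0],1),np.round(rc[1],1),round(rc[2],1),np.median(Q[:,2]).round(4))
    bx=cv2.boxPoints(rc); L=bx[1]-bx[0] if np.linalg.norm(bx[1]-bx[0])>np.linalg.norm(bx[2]-bx[1]) else bx[2]-bx[1]
    print("   long axis deg",np.degrees(np.arctan2(L[1],L[0])).round(1))
```

```text
tray [ 0.61994353 -0.08364103  0.17549929] [0.00564481 0.27380678 0.96176815] [0.90751217 0.67710823 0.064147  ] 0.27740934856127436
750
((682.120849609375, -58.29296875), (376.5973205566406, 334.702392578125), 88.73865509033203)
gA [189. 187. 175.] [0.486 0.238 0.024] 392 [486.3 232.6] [ 39.8 103.8] 2.5 0.0235
   long axis deg -87.5
gB [191. 189. 176.] [0.579 0.389 0.024] 497 [578.7 380.4] [ 40.1 101.8] 22.1 0.0237
   long axis deg -67.9
rA [191. 184. 172.] [0.621 0.25  0.016] 275 [622.3 247.6] [84.3 36.2] 84.6 0.0178
   long axis deg 84.6
rB [189. 183. 171.] [ 0.424 -0.073  0.022] 104 [423.1 -77.1] [33.6 86.9] 2.5 0.0193
   long axis deg -87.5
tape [203. 182. 137.] [0.422 0.089 0.049] 53 [417.   79.3] [51.9 25. ] 47.1 0.0487
   long axis deg 47.1
turq [ 60. 167. 164.] [0.308 0.298 0.02 ] 419 [308.4 294.1] [100.8  44.8] 41.0 0.0225
   long axis deg 41.0
wax [210. 208. 191.] [0.692 0.363 0.024] 166 [695.7 358.9] [45.4 31.9] 58.1 0.0245
   long axis deg 58.1
```

View pics/rim.png

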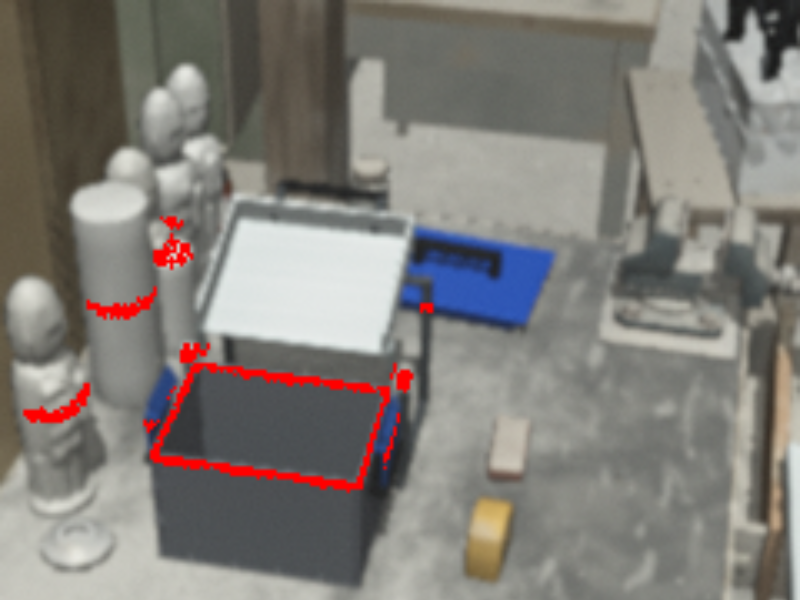

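Run:
```python
from h import *
P=np.load("P.npy")
m=(P[...,2]>.112)&(P[...,2]<.136)&(P[...,0]>.5)&(P[...,0]<.72)&(P[...,1]<.16)&(P[...,1]>-.03)
# exclude clips
Q=P[m]
img=cv2.imread("pics/side0.png")[...,::-1][m].astype(int)
blue=(img[:,2]-img[:,0])>40
Q=Q[~blue]
nl,_=0,0
from scipy.spatial import cKDTree
print(len(Q),Q.min(0),Q.max(0))
# optimize rect fit: points on rectangle band between inner & outer
from scipy.optimize import differential_evolution
def cost(p,mx=.01):
    c,s=np.cos(p[2]),np.sin(p[2]); q=(Q[:,:2]-p[:2])@np.array([[c,-s],[s,c]])
    # distance to center-of-wall rectangle 185x135
    a=abs(q)-np.array([.0925,.0675]); sd=np.where((a>0).any(1),np.hypot(*np.maximum(a,0).T),a.max(1))
    return np.minimum(sd**2,mx**2).mean()
res=differential_evolution(cost,[(.55,.68),(0,.12),(-.3,.3)],seed=1)
print(res.x,np.degrees(res.x[2]),np.sqrt(res.fun))
np.save("tub.npy",res.x)
x,y,a=res.x
# station axes: y -> tray. 
ex=-np.array([np.cos(a),np.sin(a),0]); ey=np.array([np.sin(a),-np.cos(a),0]); ez=np.array([0,0,1.])
o=np.array([x,y,0])
print("clips",o-ex*.1,o+ex*.1)
def tray(th,py,pz,px=0):
    return o+ey*.086+ez*.12+ex*px+ (ey*np.cos(th)+ez*np.sin(th))*py+(-ey*np.sin(th)+ez*np.cos(th))*pz
for th in(0,.277,1.05): print(th,"floor",tray(th,.07,.04),"bar",tray(th,.182,.05))
print(ex,ey)
# lid
i=cv2.imread("pics/side0.png")[...,::-1].astype(int)
b=(i[...,2]-i[...,0]>70)&(P[...,1]<-.2)&(P[...,1]>-.6)&(P[...,2]<.06)&(P[...,2]>0)
L=P[b];print(len(L),L.min(0),L.max(0))
print(cv2.minAreaRect((L[:,:2]*1000).astype(np.float32)), np.median(L[:,2]))
```

```text
638 [ 0.51678451 -0.02967252  0.11201856] [0.71970342 0.13258908 0.13598095]
[ 0.62625023  0.05758154 -0.01922035] -1.1012446580974844 0.0033713454284753645
clips [0.72623176 0.05565963 0.        ] [0.5262687  0.05950346 0.        ]
0 floor [ 0.62325204 -0.09838964  0.16      ] bar [ 0.62109949 -0.21036895  0.17      ]
0.277 floor [ 0.62351356 -0.08478492  0.17761819] bar [ 0.62149563 -0.18976139  0.21786578]
1.05 floor [ 0.62459482 -0.02853559  0.20062247] bar [ 0.62369049 -0.07558063  0.30274958]
[-0.99981529  0.01921916 -0.        ] [-0.01921916 -0.99981529  0.        ]
704 [ 0.41265016 -0.44751968  0.01158679] [ 0.57337229 -0.27354638  0.05867617]
((501.22052001953125, -360.3043212890625), (156.8028564453125, 168.20709228515625), 80.93359375) 0.025239337025900088
```

Request:
apply_moves --rows "4 3 4 0 0 -5 50;8 6 7 0 0 -10 0;12 9.2 7 0 0 -15 0;16 12.3 7 0 0 -20 0;20 15.4 7 0 0 -25 0"

```text
t: 2.17
eef_pos: [0.4223, -0.3486, 0.3016]
ee_rot: [0.0, 1.0, -0.013, 0.0]
force: [0.9, -0.6, -0.3]
opening: 0.0004
```

Request:
apply_moves --rows "5 3.9 0 0 0 0 0;10 7.7 0 0 0 0 0;15 11.6 0 0 0 0 0;20 15.4 0 0 0 0 0;20 15.4 0 0 0 0 0"

```text
t: 2.8
eef_pos: [0.6247, -0.1882, 0.2991]
ee_rot: [-0.003, 1.0, -0.006, -0.0]
force: [-0.6, -0.7, -0.9]
opening: 0.0
```

```bash
cat > look.py <<'E'
import sys
from h import *
n=sys.argv[1]; tag=sys.argv[2]
s=r.sense(); print(s["t"],s["eef_pos"].round(4),s["ee_rot"].round(3),s["force"].round(1),s["joints"].round(2),round(s["opening"],4))
img,d,K=cam(n); save(tag,cv2.resize(img,(768,576),interpolation=cv2.INTER_CUBIC)); np.savez("last_"+n+".npz",img=img,d=d,f=K[0],cx=K[1],cy=K[2],T=K[3])
E
python3 look.py scene s1; python3 look.py wrist w1
```

```text
2.8 [ 0.6247 -0.1882  0.2991] [-0.003  1.    -0.006 -0.   ] [-0.6 -0.7 -0.9] [ 0.36  0.53 -0.16  1.04  0.07  1.59 -1.36] 0.0
2.85 [ 0.623  -0.1918  0.2997] [-0.001  1.    -0.008 -0.001] [-0.2 -0.6  0.5] [ 0.36  0.52 -0.15  1.04  0.07  1.59 -1.36] -0.0004
```

View pics/s1.png

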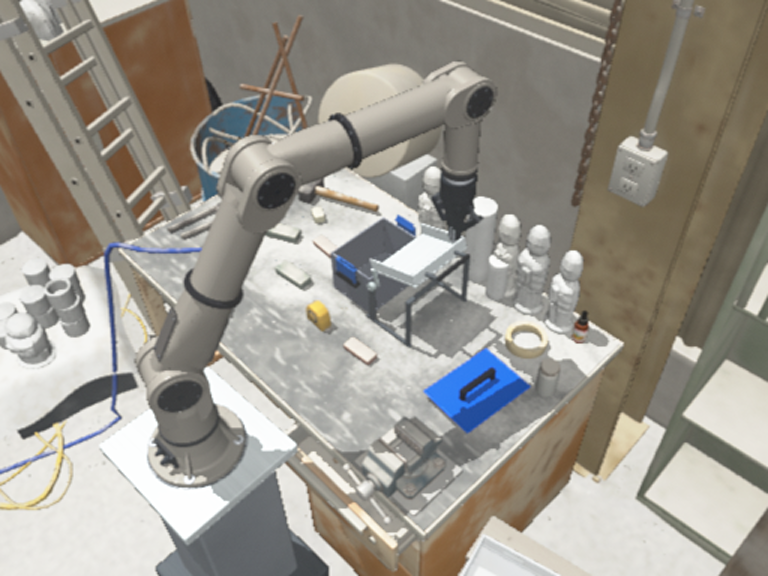

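View pics/w1.png

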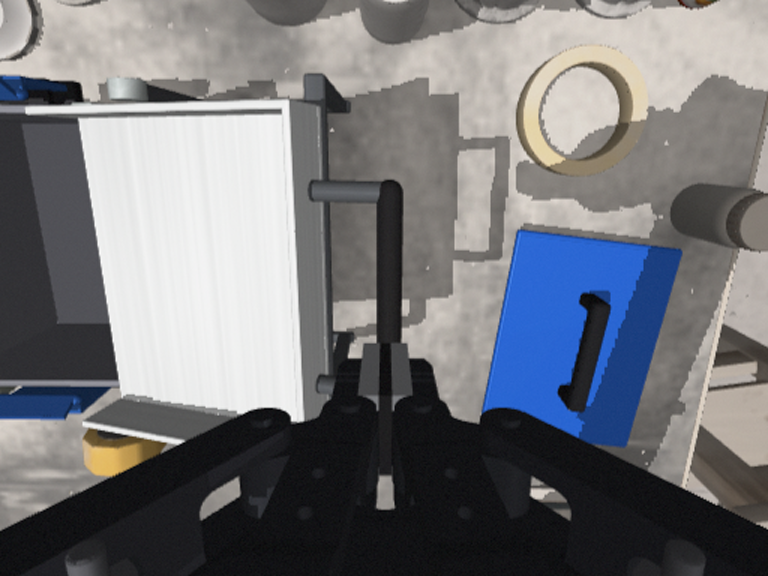

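Run:
```python
from h import *
L=np.load("last_wrist.npz"); K=(L["f"],L["cx"],L["cy"],L["T"]); d=L["d"]; P=pts(d,K)
for u,v in((259,140),(259,170),(259,210),(60,87),(150,200)): print(u,v,P[v,u].round(4))
# lid top plane & tape ring
m=(d>0)&(abs(P[...,2]-.026)<.004)&(P[...,1]<-.22)
img=L["img"].astype(int); m&=(img[...,2]-img[...,0]>60)
Q=P[m]; print(len(Q),cv2.minAreaRect((Q[:,:2]*1000).astype(np.float32)),np.median(Q[:,2]))
```

```text
259 140 [ 0.664  -0.1942  0.2239]
259 170 [ 0.6434 -0.194   0.2229]
259 210 [ 0.6146 -0.1936  0.2234]
60 87 [ 0.7027 -0.0312  0.1611]
150 200 [ 0.6108 -0.1028  0.1825]
12195 ((515.7449951171875, -363.7000732421875), (145.52481079101562, 196.35888671875), 82.13032531738281) 0.026430753102307303
```

Request:
apply_moves --rows "-0.2 -0.4 -5 0 0 0 0;-0.2 -0.7 -7 0 0 0 0;-0.2 -1 -9 0 0 0 0;-0.2 -1.3 -11 0 0 0 0;-0.2 -1.6 -12 0 0 0 0"

```text
t: 3.52
eef_pos: [0.6168, -0.2237, 0.1831]
ee_rot: [0.007, 1.0, -0.017, 0.001]
force: [-1.6, -9.2, 5.5]
opening: -0.0003
```

```bash
python3 look.py wrist w2
```

```text
3.525 [ 0.6168 -0.2237  0.1831] [ 0.007  1.    -0.017  0.001] [-1.6 -9.2  5.5] [ 0.4   0.56 -0.14  1.26  0.09  1.32 -1.35] -0.0003
```

View pics/w2.png

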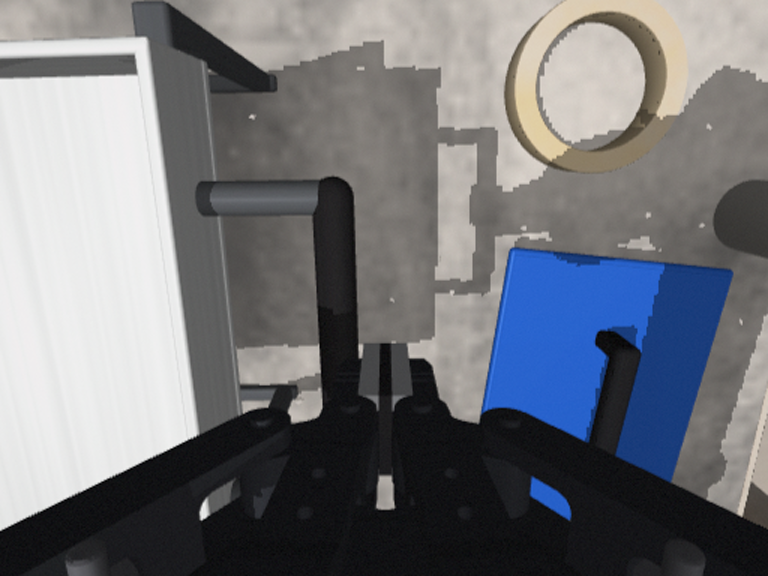

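Request:
apply_moves --rows "0 0 4 0 0 0 0;0 1.5 7 0 0 0 100;0 1.5 7 0 0 0 100;0 1.5 7 0 0 0 100;0 1.5 7 0 0 0 100"

```text
t: 4.2
eef_pos: [0.6178, -0.1979, 0.2497]
ee_rot: [0.0, 1.0, -0.012, -0.002]
force: [-0.5, -0.5, -0.1]
opening: 0.0725
```

```bash
python3 look.py wrist w3;  python3 - <<'E'
from h import *
L=np.load("last_wrist.npz"); K=(L["f"],L["cx"],L["cy"],L["T"]); d=L["d"]; P=pts(d,K)
img=L["img"].astype(int)
m=(d>0)&(P[...,2]>.17)&(P[...,2]<.24)&(abs(P[...,1]+.2)<.03)&(img.sum(-1)<150)
v,u=np.where(m); 
for vv in range(100,260,10):
    s=v==vv
    if s.sum()>3: print(vv,u[s].min(),u[s].max(),P[vv,u[s]].mean(0).round(4),P[vv,u[s]][:,2].max())
E
```

```text
4.2 [ 0.6178 -0.1979  0.2497] [ 0.     1.    -0.012 -0.002] [-0.5 -0.5 -0.1] [ 0.37  0.52 -0.15  1.16  0.08  1.47 -1.36] 0.0725
120 270 284 [ 0.6723 -0.2121  0.1884] 0.18975115602685555
130 266 284 [ 0.6663 -0.2107  0.1882] 0.19012822074594377
140 266 284 [ 0.6602 -0.2108  0.1882] 0.18993990248386639
150 266 283 [ 0.654  -0.2104  0.1886] 0.19088084063388236
160 266 283 [ 0.6475 -0.2103  0.1881] 0.19022876142561396
170 266 283 [ 0.6411 -0.2103  0.1883] 0.18995319261264848
180 266 283 [ 0.6346 -0.2102  0.1883] 0.18985664777183917
190 266 283 [ 0.6278 -0.21    0.1881] 0.18999641639001313
200 266 283 [ 0.6211 -0.2101  0.1883] 0.19014435510593966
210 266 282 [ 0.6142 -0.2097  0.1882] 0.19010691300608237
220 266 282 [ 0.6072 -0.2096  0.1883] 0.1900751554007097
230 266 282 [ 0.6    -0.2096  0.1882] 0.19051265379558258
240 266 282 [ 0.5927 -0.2095  0.1882] 0.18962280593455066
250 266 282 [ 0.5853 -0.2094  0.1883] 0.19003764023670047
```

View pics/w3.png

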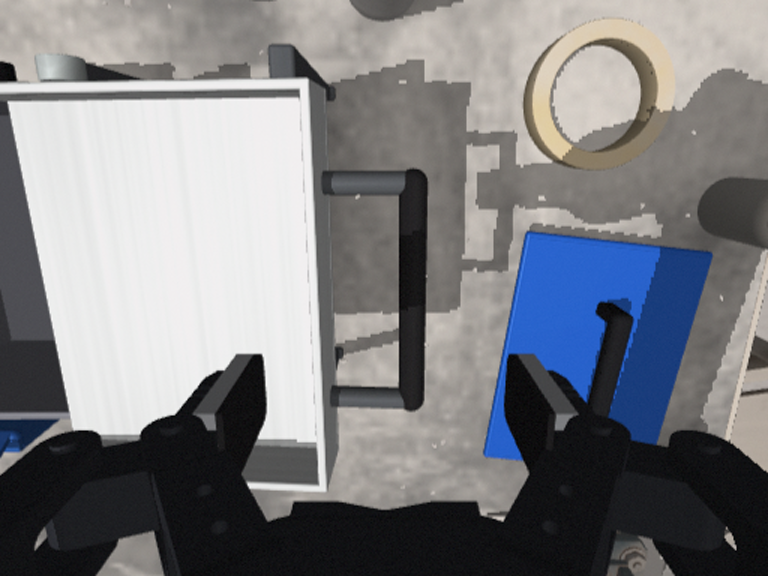

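Request:
apply_moves --rows "0.3 -1.4 -1 0 0 0 0;0.3 -1.4 -2 0 0 0 0;0.3 -1.4 -3 0 0 0 0;0.3 -1.4 -4 0 0 0 0;0.3 -1.4 -5 0 0 0 0"

```text
t: 4.88
eef_pos: [0.6222, -0.2101, 0.2005]
ee_rot: [-0.0, 1.0, -0.011, -0.0]
force: [-0.6, -0.3, -0.1]
opening: -0.0001
```

Request:
apply_moves --rows "0 0 -0.9 0 0 0 0;0 0 -1.5 0 0 0 0;0 0 -2.1 0 0 0 0;0 0 -2.6 0 0 0 0;0 0 -2.9 0 0 0 0"

```text
t: 5.5
eef_pos: [0.6225, -0.2112, 0.1758]
ee_rot: [0.001, 1.0, -0.011, 0.001]
force: [-6.6, 0.6, 17.6]
opening: 0.0002
```

Request:
apply_moves --rows "0 0 6 0 0 0 100;0 0 12 0 0 10 100;-2 6 12 0 0 20 100;-3 12 12 0 0 30 100;-5 18 12 0 0 40 100"

```text
t: 6.12
eef_pos: [0.5721, -0.0286, 0.2922]
ee_rot: [-0.0, 0.942, 0.334, 0.001]
force: [0.8, 0.1, -0.1]
opening: 0.0855
```

Request:
apply_moves --rows "-1 6 0 0 0 10 100;-2 12 0 0 0 20 100;-4 18 0 0 0 30 100;-4 18 0 0 0 40 100;-4 18 0 0 0 50 100"

```text
t: 6.75
eef_pos: [0.5316, 0.1506, 0.2923]
ee_rot: [-0.0, 0.712, 0.702, 0.0]
force: [1.0, 0.0, -0.6]
opening: 0.0855
```

```bash
cat > stones.py <<'E'
import sys
from h import *
L=np.load("last_%s.npz"%sys.argv[1]); K=(L["f"],L["cx"],L["cy"],L["T"]); d=L["d"]; P=pts(d,K); img=L["img"]
zlo,zhi=float(sys.argv[2]),float(sys.argv[3])
m=(d>0)&(P[...,2]>zlo)&(P[...,2]<zhi)&(P[...,0]>.2)&(P[...,0]<.8)
m=cv2.morphologyEx(m.astype(np.uint8),cv2.MORPH_OPEN,np.ones((3,3)))
nl,lab,st,ce=cv2.connectedComponentsWithStats(m)
for i in range(1,nl):
    if st[i,4]<150: continue
    mm=lab==i; Q=P[mm]; rc=cv2.minAreaRect((Q[:,:2]*1000).astype(np.float32)); bx=cv2.boxPoints(rc)
    e0,e1=bx[1]-bx[0],bx[2]-bx[1]; l=e0 if np.hypot(*e0)>np.hypot(*e1) else e1
    a=np.degrees(np.arctan2(l[1],l[0])); a=(a+90)%180-90
    print("px",ce[i].round(),"n",st[i,4],"c",np.round(rc[0],1),"size",np.round(sorted(rc[1]),1),"long",a.round(1),"jaw",((a+90)+90)%180-90,"z",np.median(Q[:,2]).round(4),"rgb",img[mm].mean(0).round())
E
python3 look.py wrist w4; python3 stones.py wrist .012 .035;python3 look.py side sd4
```

```text
6.75 [0.5316 0.1506 0.2923] [-0.     0.712  0.702  0.   ] [ 1.   0.  -0.6] [ 0.11  0.34 -0.57  1.37  0.19  1.48 -0.47] 0.0855
px [64. 38.] n 3459 c [307.  290.5] size [40.8 99.6] long 40.3 jaw -49.70691 z 0.0242 rgb [ 45. 175. 174.]
px [487.  10.] n 309 c [797.3 312.8] size [ 7.9 28.5] long -72.9 jaw 17.073006 z 0.0238 rgb [104.  83.  60.]
px [329.  76.] n 2114 c [621.  243.9] size [36.  83.3] long 83.7 jaw -6.267273 z 0.019 rgb [218. 207. 195.]
px [218.  90.] n 2815 c [485.5 227.5] size [ 40.3 100. ] long -87.6 jaw 2.3828735 z 0.0244 rgb [204. 199. 188.]
px [452. 173.] n 462 c [788.3 121.3] size [23.2 46.5] long -89.9 jaw 0.050216675 z 0.0165 rgb [218. 213. 210.]
px [295. 175.] n 264 c [579.9 123.7] size [ 1.1 94. ] long -0.9 jaw 89.122955 z 0.0234 rgb [78. 78. 83.]
px [366. 176.] n 282 c [673.2 122.1] size [ 1.  96.4] long -1.0 jaw 88.982574 z 0.0242 rgb [77. 78. 83.]
px [183. 203.] n 211 c [435.5  83. ] size [21.4 46.9] long -53.4 jaw 36.626137 z 0.0249 rgb [111.  91.  54.]
px [394. 228.] n 383 c [716.3  48.1] size [ 1.9 77.3] long 89.0 jaw -1.0224609 z 0.0239 rgb [57. 57. 60.]
px [308. 269.] n 710 c [602.1 -11.7] size [  2.8 127.8] long -1.2 jaw 88.76688 z 0.0241 rgb [56. 56. 60.]
px [185. 310.] n 1200 c [422.6 -82. ] size [36.  81.4] long -89.1 jaw 0.93292236 z 0.0192 rgb [210. 199. 187.]
6.8 [0.5319 0.1498 0.2921] [-0.     0.711  0.703 -0.   ] [-0.7 -0.2 -0.6] [ 0.11  0.35 -0.57  1.37  0.19  1.48 -0.47] 0.0853
```

View pics/w4.png

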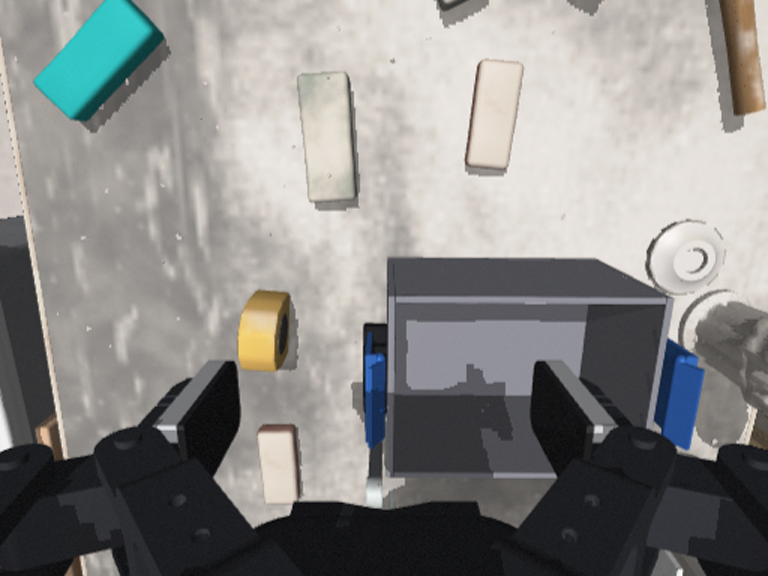

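View pics/sd4.png

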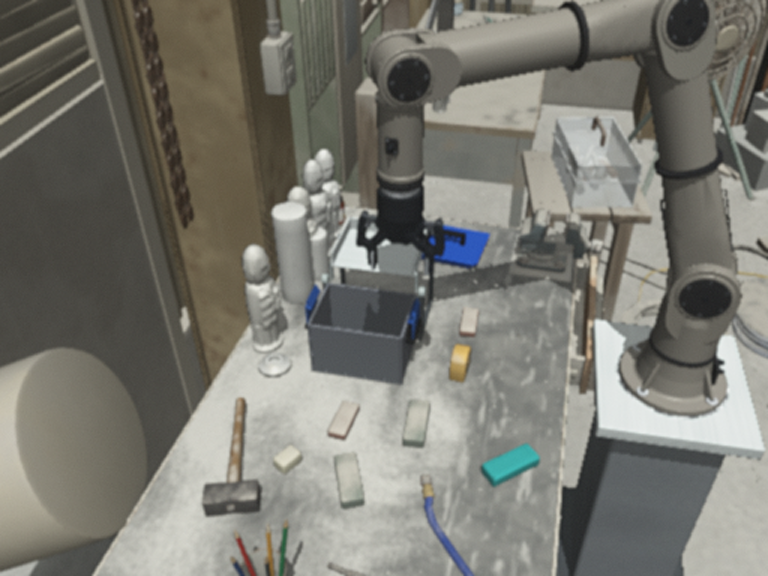

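Request:
apply_moves --rows "-2.3 3.8 -5 0 0 3 100;-4.6 7.7 -10 0 0 3 100;-4.6 7.7 -16 0 0 3 100;-4.6 7.7 -22 0 0 3 100;-4.6 7.7 -26 0 0 3 100"

```text
t: 7.48
eef_pos: [0.4848, 0.2248, 0.0294]
ee_rot: [-0.001, 0.698, 0.716, -0.002]
force: [0.5, -0.0, -0.6]
opening: 0.0857
```

Request:
apply_moves --rows "0 0 -1.5 0 0 0 100;0 0 -2.9 0 0 0 100;0 0 -2.9 0 0 0 30;0 0 -2.9 0 0 0 20;0 0 -2.9 0 0 0 20"

```text
t: 8.1
eef_pos: [0.4876, 0.2266, 0.0051]
ee_rot: [0.001, 0.696, 0.718, 0.002]
force: [1.6, 1.0, -1.9]
opening: 0.0395
```

Request:
apply_moves --rows "0 0 4 0 0 0 20;0 0 10 0 0 0 20;0 0 16 0 0 0 20;0.5 -2 22 0 0 0 20;2 -7 25 0 0 -3 20"

```text
t: 8.72
eef_pos: [0.5064, 0.1599, 0.2579]
ee_rot: [0.001, 0.713, 0.702, 0.004]
force: [1.7, -1.3, -4.1]
opening: 0.0393
```

Request:
apply_moves --rows "2 -6 0 0 0 0 20;4 -12 0 0 0 0 20;6 -18 0 0 0 0 20;7.5 -24 0 0 0 0 20;7.5 -26.7 0 0 0 0 20"

```text
t: 9.35
eef_pos: [0.5812, -0.1176, 0.2525]
ee_rot: [0.001, 0.718, 0.696, -0.001]
force: [-0.5, 0.1, -3.3]
opening: 0.0395
```

```bash
python3 look.py side sd5; python3 look.py wrist w5
```

```text
9.35 [ 0.5812 -0.1176  0.2525] [ 0.001  0.718  0.696 -0.001] [-0.5  0.1 -3.3] [ 0.48  0.43 -0.46  1.33  0.19  1.42 -0.01] 0.0395
9.4 [ 0.5806 -0.1217  0.2523] [ 0.002  0.719  0.695 -0.003] [-1.4 -4.7 -2.9] [ 0.48  0.43 -0.46  1.33  0.19  1.42 -0.  ] 0.0393
```

View pics/w5.png

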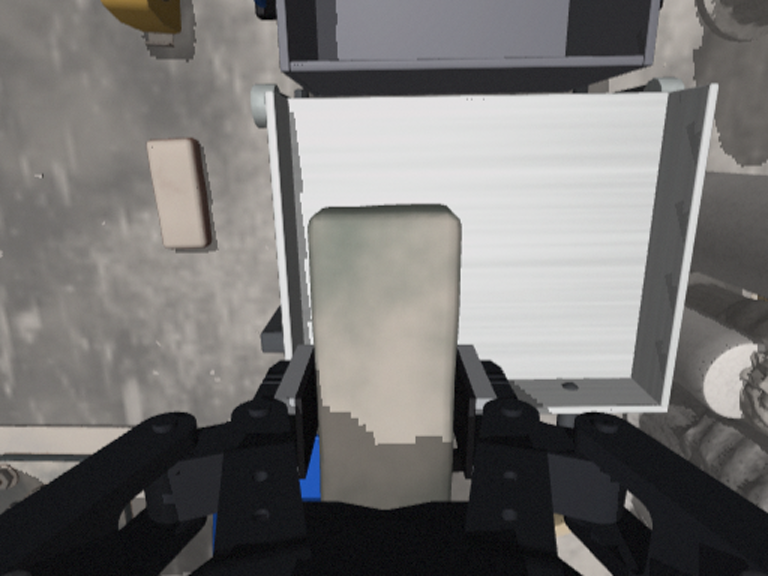

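View pics/sd5.png

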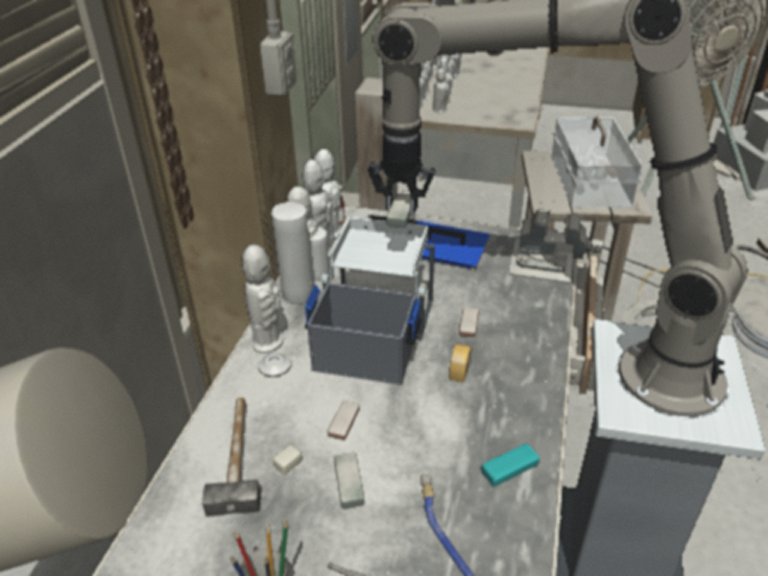

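```bash
cat > tray.py <<'E'
from h import *
L=np.load("last_wrist.npz"); K=(L["f"],L["cx"],L["cy"],L["T"]); d=L["d"]; P=pts(d,K)
img=L["img"].astype(int)
m=(d>0)&(P[...,2]>.15)&(P[...,2]<.17)&(img.min(-1)>200)
m=cv2.erode(m.astype(np.uint8),np.ones((3,3)))
nl,lab,st,ce=cv2.connectedComponentsWithStats(m); i=1+np.argmax(st[1:,4]); Q=P[lab==i]
c=Q.mean(0);V=np.linalg.svd(Q-c,full_matrices=False)[2][2]; V*=np.sign(V[2])
print("n",len(Q),"c",c,"normal",V,"min",Q.min(0),"max",Q.max(0))
w=P[(d>0)&(P[...,2]>.185)&(P[...,2]<.2)&(img.min(-1)>120)]
print("walltop",w.min(0),w.max(0))
E
python3 tray.py
```

```text
n 28938 c [ 0.64254734 -0.08586024  0.16010385] normal [-5.93742051e-04  8.42644079e-04  9.99999469e-01] min [ 0.54041381 -0.17278017  0.1575464 ] max [ 0.70914463 -0.03220446  0.16260838]
walltop [ 0.5336416  -0.17818871  0.18697424] [ 0.71329766 -0.03143186  0.19218301]
```

Request:
apply_moves --rows "0.3 1 -3 0 0 0 20;0.3 1.2 -6 0 0 0 20;0.3 1.2 -7.5 0 0 0 20;0.3 1.2 -8.4 0 0 0 20;0.3 1.2 -8.4 0 0 0 20"

```text
t: 10.07
eef_pos: [0.5844, -0.0993, 0.1694]
ee_rot: [-0.0, 0.715, 0.699, -0.0]
force: [0.3, -0.9, -2.8]
opening: 0.0388
```

Request:
apply_moves --rows "0 0 -0.4 0 0 0 20;0 0 -0.4 0 0 0 56;0 0 -0.4 0 0 0 56;0 0 -0.4 0 0 0 56;0 0 3 0 0 0 56"

```text
t: 10.7
eef_pos: [0.5824, -0.0994, 0.197]
ee_rot: [-0.002, 0.715, 0.699, -0.002]
force: [0.3, 0.6, 0.3]
opening: 0.0473
```

Request:
apply_moves --rows "0 2 6 0 0 0 100;0 8 10 0 0 0 100;-1 14 13 0 0 0 100;-2 20 13 0 0 10 100;-2.5 26 13 0 0 20 100"

```text
t: 11.32
eef_pos: [0.5604, 0.1527, 0.3309]
ee_rot: [0.001, 0.581, 0.814, 0.001]
force: [0.5, -0.6, -0.3]
opening: 0.0854
```

Request:
apply_moves --rows "0.5 6 -2 0 0 2 100;1 11 -5 0 0 4 100;1 11 -5 0 0 4 100;1 11 -5 0 0 4 100;1 11 -5 0 0 4 100"

```text
t: 11.95
eef_pos: [0.5716, 0.259, 0.2804]
ee_rot: [0.001, 0.555, 0.832, 0.001]
force: [-0.0, 0.6, 0.6]
opening: 0.0852
```

```bash
python3 look.py wrist w6; python3 stones.py wrist .012 .035;python3 look.py side sd6;python3 - <<'E'
from h import *
s=r.sense();q=s["ee_rot"];print("jaw",2*np.degrees(np.arctan2(q[2],q[1]))-90)
E
```

```text
11.95 [0.5716 0.259  0.2804] [0.001 0.555 0.832 0.001] [-0.   0.6  0.6] [-0.08  0.53 -0.63  1.16  0.31  1.54 -0.27] 0.0852
px [53. 42.] n 3644 c [306.7 290.7] size [ 40.7 100.6] long 40.0 jaw -50.03885 z 0.0242 rgb [ 38. 153. 152.]
px [300.  63.] n 3201 c [578.2 376.5] size [40.4 99.1] long -67.8 jaw 22.233986 z 0.0245 rgb [179. 173. 163.]
px [435.  61.] n 388 c [720.7 438.3] size [16.5 43.3] long -50.4 jaw 39.646347 z 0.0239 rgb [40. 38. 38.]
px [454. 130.] n 2343 c [794.1 371.7] size [ 41.2 141.1] long -70.1 jaw 19.942078 z 0.0292 rgb [130. 111.  92.]
px [381. 121.] n 1023 c [694.9 355.5] size [30.1 44. ] long 60.5 jaw -29.524994 z 0.0259 rgb [195. 187. 171.]
px [288. 179.] n 1743 c [621.4 244.2] size [36. 83.] long 84.1 jaw -5.875458 z 0.0191 rgb [195. 182. 171.]
px [109. 234.] n 323 c [436.1  78.8] size [24.7 53.1] long -59.5 jaw 30.49556 z 0.0241 rgb [99. 80. 47.]
px [254. 263.] n 1040 c [628.1 122.9] size [  2.3 189.5] long -1.0 jaw 89.0058 z 0.0239 rgb [58. 59. 61.]
px [356. 304.] n 216 c [787.1 113.6] size [16.9 35.7] long -52.3 jaw 37.66046 z 0.0167 rgb [188. 184. 181.]
px [182. 327.] n 494 c [573.4 -11.1] size [ 4.1 76.1] long -2.0 jaw 88.02054 z 0.0223 rgb [50. 50. 53.]
12.0 [0.5716 0.259  0.2805] [0.001 0.555 0.832 0.001] [-0.1 -0.9  0.8] [-0.08  0.53 -0.63  1.16  0.3   1.54 -0.27] 0.0852
jaw 22.530578510341613
```

View pics/w6.png

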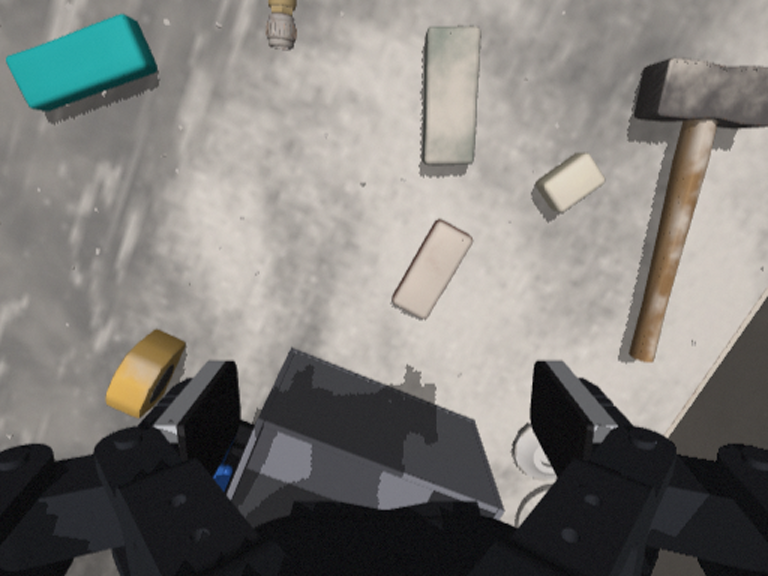

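View pics/sd6.png

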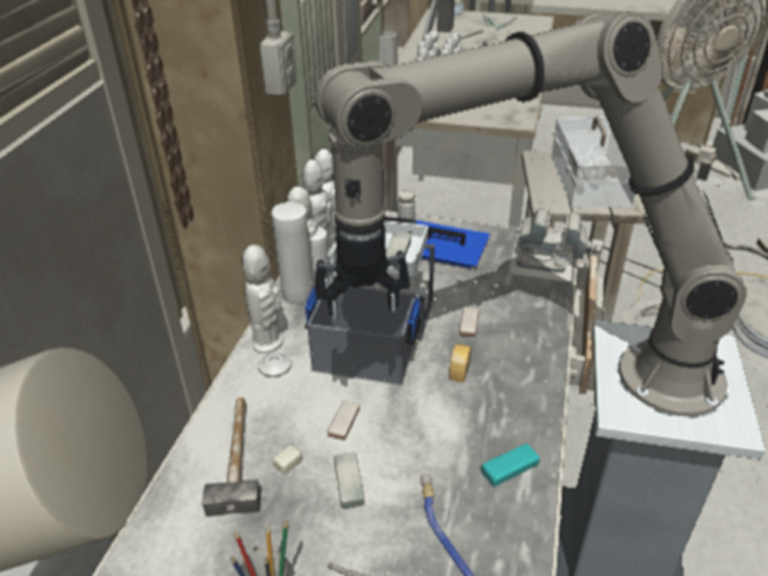

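Request:
apply_moves --rows "0.3 6 -3 0 0 0 100;0.6 11.7 -6 0 0 0 100;0.6 11.7 -12 0 0 0 100;0.6 11.7 -18 0 0 0 100;0.6 11.7 -23 0 0 0 100"

```text
t: 12.68
eef_pos: [0.5768, 0.3762, 0.0471]
ee_rot: [0.0, 0.555, 0.832, -0.001]
force: [0.8, 0.0, 0.2]
opening: 0.0855
```

Request:
apply_moves --rows "0 0 -2 0 0 0 100;0 0 -4.6 0 0 0 100;0 0 -4.6 0 0 0 30;0 0 -4.6 0 0 0 20;0 0 -4.6 0 0 0 20"

```text
t: 13.3
eef_pos: [0.5782, 0.3792, 0.0063]
ee_rot: [0.001, 0.554, 0.832, 0.003]
force: [0.6, 1.4, -1.4]
opening: 0.0394
```

Request:
apply_moves --rows "0 0 5 0 0 0 20;0 0 11 0 0 0 20;0 -2 17 0 0 -5 20;1 -6 22 0 0 -10 20;2 -12 25 0 0 -15 20"

```text
t: 13.92
eef_pos: [0.5951, 0.267, 0.2538]
ee_rot: [0.0, 0.657, 0.754, 0.003]
force: [1.5, -0.3, -2.7]
opening: 0.0394
```

Request:
apply_moves --rows "1 -6 0 0 0 -4 20;2 -12 0 0 0 -8 20;3.5 -18 0 0 0 -8.5 20;5 -24 0 0 0 -8.5 20;6 -30 0 0 0 -8.5 20"

```text
t: 14.55
eef_pos: [0.6553, -0.0369, 0.2501]
ee_rot: [0.0, 0.712, 0.702, 0.0]
force: [1.1, 0.5, -1.9]
opening: 0.0392
```

Request:
apply_moves --rows "0.3 -3 0 0 0 0 20;0.6 -6.2 0 0 0 0 20;0.6 -6.2 -1 0 0 0 20;0.6 -6.2 -3 0 0 0 20;0.6 -6.2 -4 0 0 0 20"

```text
t: 15.18
eef_pos: [0.6602, -0.0957, 0.2082]
ee_rot: [-0.001, 0.711, 0.703, -0.0]
force: [-0.1, -0.1, -3.4]
opening: 0.0396
```

```bash
python3 look.py wrist w7; python3 stones.py wrist .178 .195;python3 tray.py
```

```text
15.175 [ 0.6602 -0.0957  0.2082] [-0.001  0.711  0.703 -0.   ] [-0.1 -0.1 -3.4] [ 0.38  0.62 -0.48  1.16  0.27  1.42 -0.07] 0.0396
px [ 28. 207.] n 4534 c [536.9 -89.4] size [  6.3 116.6] long 89.1 jaw -0.9378662 z 0.1869 rgb [123. 124. 123.]
px [353. 186.] n 2089 c [710.5 -75.9] size [ 4.8 83.2] long 88.9 jaw -1.0849609 z 0.1892 rgb [171. 171. 171.]
px [121. 207.] n 10268 c [585.3 -88.8] size [40.8 82.4] long 89.6 jaw -0.3991394 z 0.1844 rgb [193. 187. 176.]
px [495. 255.] n 1676 c [ 793.9 -116.4] size [12.1 52.5] long -89.9 jaw 0.08149719 z 0.186 rgb [101.  98.  96.]
n 16732 c [ 0.62691062 -0.06223679  0.16004951] normal [-4.74574450e-04  3.55652947e-04  9.99999824e-01] min [ 0.53979361 -0.14709204  0.15764492] max [ 0.70900945 -0.03207931  0.16266705]
walltop [ 0.53284814 -0.17601085  0.18500102] [ 0.71342941 -0.03134447  0.19197354]
```

View pics/w7.png

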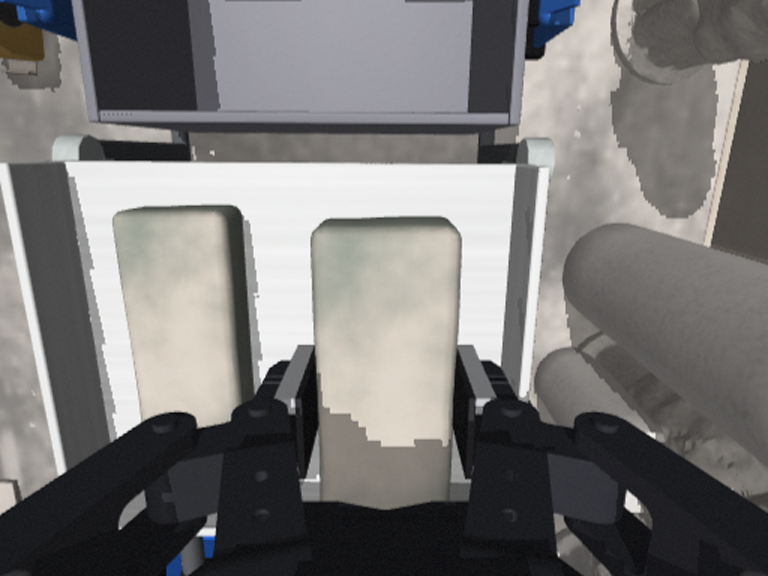

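Request:
apply_moves --rows "0.3 -0.8 -2 0 0 0 20;0.3 -0.8 -3.3 0 0 0 20;0.3 -0.8 -4.1 0 0 0 20;0.3 -0.8 -4.1 0 0 0 56;0.3 -0.8 -4.1 0 0 0 56"

```text
t: 15.85
eef_pos: [0.6652, -0.1048, 0.17]
ee_rot: [0.001, 0.712, 0.702, 0.001]
force: [-0.0, -1.1, 0.1]
opening: 0.048
```

Request:
apply_moves --rows "0 0 0 0 0 0 56;0 0 2 0 0 0 56;0 2 6 0 0 0 100;0 8 11 0 0 0 100;-1 14 12 0 0 0 100"

```text
t: 16.48
eef_pos: [0.6577, 0.0225, 0.2889]
ee_rot: [0.002, 0.713, 0.701, 0.003]
force: [1.0, 0.0, 0.2]
opening: 0.0856
```

Request:
apply_moves --rows "-1 6 0 0 0 -1 100;-2 12 0 0 0 -2 100;-2.5 16 -1 0 0 -4 100;-2.5 16 -2 0 0 -4 100;-2.5 16 -2 0 0 -4 100"

```text
t: 17.1
eef_pos: [0.6309, 0.1815, 0.2645]
ee_rot: [0.0, 0.736, 0.677, -0.001]
force: [0.8, -1.3, 1.1]
opening: 0.0855
```

```bash
python3 look.py wrist w8; python3 stones.py wrist .012 .035;python3 - <<'E'
from h import *
s=r.sense();q=s["ee_rot"];print("jaw",2*np.degrees(np.arctan2(q[2],q[1]))-90)
E
```

```text
17.1 [0.6309 0.1815 0.2645] [ 0.     0.736  0.677 -0.001] [ 0.8 -1.3  1.1] [-0.03  0.58 -0.51  1.09  0.27  1.53 -0.56] 0.0855
px [299.   6.] n 393 c [688.2 338.3] size [14.5 31.9] long -5.3 jaw 84.66 z 0.0253 rgb [176. 169. 155.]
px [400.  15.] n 496 c [797.8 319.7] size [12.6 43.7] long -72.9 jaw 17.08741 z 0.0259 rgb [119.  96.  72.]
px [244. 103.] n 2252 c [621.3 243.8] size [35.5 83.4] long 83.9 jaw -6.104828 z 0.019 rgb [211. 199. 187.]
px [386. 193.] n 493 c [788. 122.] size [23.6 46.2] long 89.6 jaw -0.4166565 z 0.0166 rgb [212. 208. 204.]
px [259. 205.] n 855 c [627.8 122.9] size [  1.5 189. ] long -1.1 jaw 88.942154 z 0.0239 rgb [74. 74. 79.]
px [109. 242.] n 329 c [432.9  88.9] size [17.9 39.1] long -41.3 jaw 48.716705 z 0.0242 rgb [106.  86.  51.]
px [331. 265.] n 207 c [716.   31.2] size [ 0.9 85.1] long 88.7 jaw -1.31604 z 0.0234 rgb [51. 52. 55.]
px [255. 297.] n 1555 c [625.9  28.1] size [ 84.1 181. ] long -1.3 jaw 88.72409 z 0.024 rgb [58. 58. 62.]
jaw -4.917108421015982
```

View pics/w8.png

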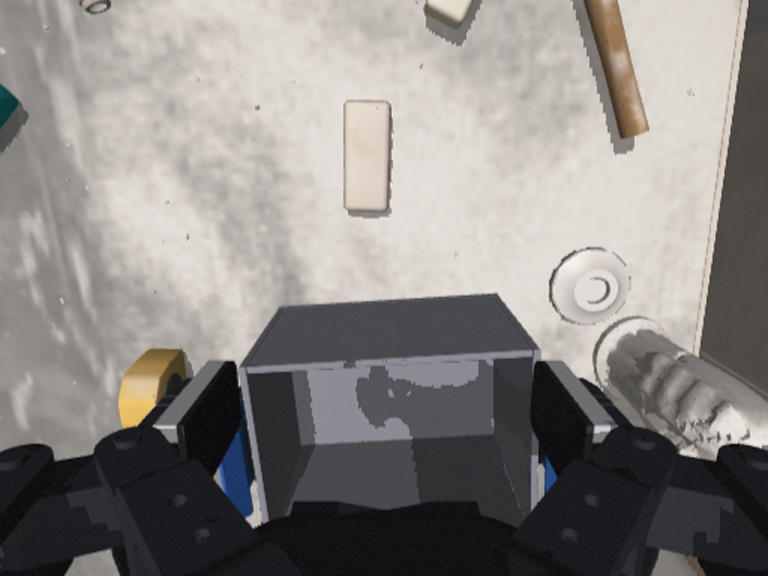

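Request:
apply_moves --rows "-0.9 6.2 -4 0 0 -1 100;-0.9 6.2 -10 0 0 -1 100;-0.9 6.2 -16 0 0 -1 100;-0.9 6.2 -21 0 0 -1 100;-0.9 6.2 -24 0 0 -1 100"

```text
t: 17.77
eef_pos: [0.6218, 0.2409, 0.022]
ee_rot: [0.0, 0.743, 0.669, -0.002]
force: [0.5, -1.0, 0.8]
opening: 0.0853
```

Request:
apply_moves --rows "0 0 -1.3 0 0 0 100;0 0 -2.4 0 0 0 100;0 0 -2.4 0 0 0 30;0 0 -2.4 0 0 0 15;0 0 -2.4 0 0 0 15"

```text
t: 18.4
eef_pos: [0.6229, 0.2453, 0.003]
ee_rot: [0.0, 0.742, 0.67, 0.001]
force: [-0.9, -1.4, 1.8]
opening: 0.0351
```

Request:
apply_moves --rows "0 0 5 0 0 0 15;0 0 11 0 0 0 15;0 -1 17 0 0 0 15;1 -3 23 0 0 2 15;1.5 -8 26 0 0 5 15"

```text
t: 19.02
eef_pos: [0.637, 0.169, 0.2656]
ee_rot: [0.0, 0.709, 0.705, 0.004]
force: [1.1, -0.5, -2.3]
opening: 0.0348
```

Request:
apply_moves --rows "1 -6 0 0 0 0 15;2 -12 0 0 0 0 15;2.6 -18 0 0 0 0 15;2.6 -24 0 0 0 0 15;2.6 -26.7 0 0 0 0 15"

```text
t: 19.65
eef_pos: [0.6621, -0.1092, 0.2606]
ee_rot: [0.001, 0.715, 0.7, -0.002]
force: [0.0, 0.6, -1.1]
opening: 0.0349
```

Request:
apply_moves --rows "0 0 -1 0 0 0 15;0 0 -1 0 0 0 15;0 0 -2 0 0 0 15;0 0 -2 0 0 0 15;0 0 -2 0 0 0 15"

```text
t: 20.27
eef_pos: [0.663, -0.1016, 0.241]
ee_rot: [-0.0, 0.712, 0.703, 0.0]
force: [0.6, -0.2, -2.0]
opening: 0.0352
```

```bash
python3 look.py wrist w9; python3 stones.py wrist .178 .195
```

```text
20.275 [ 0.663  -0.1016  0.241 ] [-0.     0.712  0.703  0.   ] [ 0.6 -0.2 -2. ] [ 0.38  0.61 -0.48  1.09  0.27  1.5  -0.05] 0.0352
px [ 59. 194.] n 3416 c [536.5 -98.4] size [  6.1 134.4] long 88.7 jaw -1.2874756 z 0.1871 rgb [129. 129. 128.]
px [333. 170.] n 1538 c [710.6 -80.8] size [ 4.7 92.6] long 88.9 jaw -1.1074524 z 0.1894 rgb [178. 178. 178.]
px [137. 196.] n 9237 c [585.2 -97.7] size [ 40.6 100.2] long 89.0 jaw -0.9595947 z 0.1844 rgb [192. 187. 175.]
px [257. 150.] n 1529 c [663.8 -64.2] size [14.7 40.2] long 0.4 jaw -89.6481 z 0.1844 rgb [176. 174. 163.]
px [459. 219.] n 1163 c [ 793.8 -116. ] size [11.8 52.2] long 89.5 jaw -0.5215454 z 0.1869 rgb [104. 101.  99.]
```

View pics/w9.png

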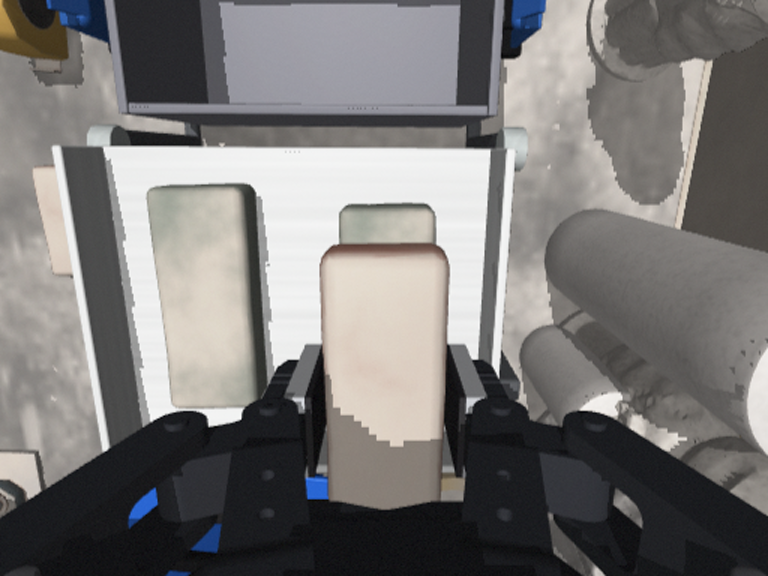

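Request:
apply_moves --rows "0.1 -0.4 -2 0 0 0 15;0.1 -0.4 -4 0 0 0 15;0.1 -0.4 -5.1 0 0 0 15;0.1 -0.4 -5.1 0 0 0 55;0.1 -0.4 -5.1 0 0 0 55"

```text
t: 20.95
eef_pos: [0.6649, -0.1062, 0.1919]
ee_rot: [0.001, 0.712, 0.702, 0.001]
force: [0.5, -0.5, 0.4]
opening: 0.0469
```

Request:
apply_moves --rows "0 0 0 0 0 0 55;0 0 3 0 0 0 55;-3 0 8 0 0 0 100;-8 0 8 0 0 0 100;-14 0 8 0 0 0 100"

```text
t: 21.58
eef_pos: [0.5239, -0.1062, 0.2716]
ee_rot: [0.002, 0.712, 0.702, 0.001]
force: [-1.2, -0.4, 1.3]
opening: 0.0853
```

Request:
apply_moves --rows "-5 -2 0 0 0 1 100;-10 -4 0 0 0 2 100;-10 -6 0 0 0 2 100;-10 -6 0 0 0 2 100;-10 -6 0 0 0 2 100"

```text
t: 22.2
eef_pos: [0.4257, -0.1652, 0.2706]
ee_rot: [0.0, 0.699, 0.715, 0.001]
force: [-0.2, 0.4, 0.7]
opening: 0.0853
```

```bash
python3 look.py wrist w10; python3 stones.py wrist .012 .035;python3 stones.py wrist .178 .22;python3 - <<'E'
from h import *
s=r.sense();q=s["ee_rot"];print("jaw",2*np.degrees(np.arctan2(q[2],q[1]))-90)
E
```

```text
22.2 [ 0.4257 -0.1652  0.2706] [0.    0.699 0.715 0.001] [-0.2  0.4  0.7] [ 0.78  0.12 -0.49  1.66  0.06  1.37  0.3 ] 0.0853
px [255.  86.] n 2265 c [422.4 -84.2] size [35.5 82.7] long -89.5 jaw 0.49990082 z 0.019 rgb [213. 202. 190.]
px [300. 295.] n 8656 c [ 503.7 -360.3] size [143.2 173.5] long -7.9 jaw 82.13861 z 0.0266 rgb [ 31.  76. 158.]
px [176. 291.] n 1144 c [ 314.4 -373.6] size [ 36.1 120.7] long 87.7 jaw -2.3070068 z 0.0192 rgb [139. 135. 130.]
px [469. 277.] n 1101 c [ 720.9 -325.7] size [42.5 98. ] long -9.2 jaw 80.75134 z 0.0239 rgb [192. 179. 151.]
px [432. 130.] n 3858 c [ 544.9 -121.3] size [ 74.  161.4] long -60.0 jaw 29.950005 z 0.1885 rgb [164. 164. 164.]
px [484. 107.] n 7627 c [583.3 -97.8] size [ 40.6 100. ] long 89.9 jaw -0.09677124 z 0.1844 rgb [189. 184. 173.]
jaw 1.3779126424826273
```

View pics/w10.png

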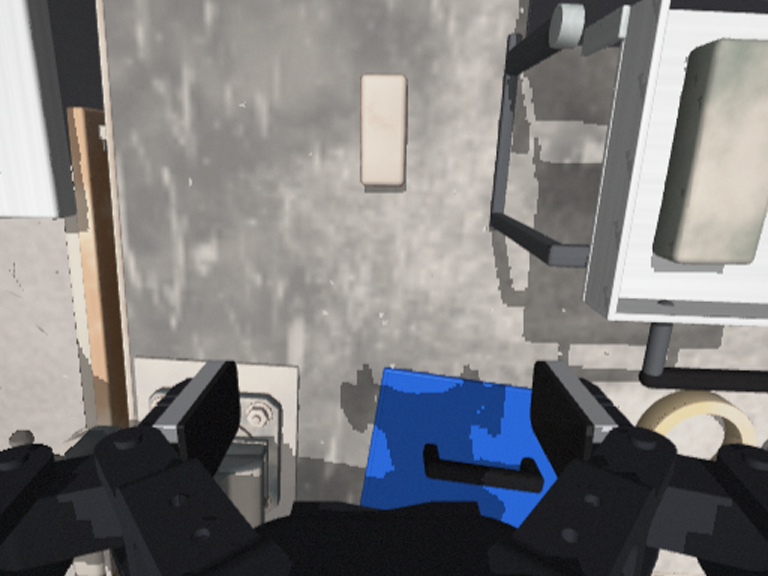

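Request:
apply_moves --rows "-0.3 4 -3 0 0 -1 100;-0.3 8.1 -8 0 0 -1 100;-0.3 8.1 -14 0 0 -1 100;-0.3 8.1 -20 0 0 -1 100;-0.3 8.1 -24 0 0 -1 100"

```text
t: 22.88
eef_pos: [0.4205, -0.0834, 0.0276]
ee_rot: [-0.002, 0.705, 0.71, 0.0]
force: [1.3, -1.1, 0.6]
opening: 0.0853
```

Request:
apply_moves --rows "0 0 -1.5 0 0 0 100;0 0 -3 0 0 0 100;0 0 -3 0 0 0 30;0 0 -3 0 0 0 15;0 0 -3 0 0 0 15"

```text
t: 23.5
eef_pos: [0.4224, -0.0857, 0.0015]
ee_rot: [0.001, 0.706, 0.708, 0.001]
force: [-0.9, 0.8, 0.1]
opening: 0.0354
```

Request:
apply_moves --rows "0 0 5 0 0 0 15;0 0 11 0 0 0 15;0 0 17 0 0 0 15;1 0 22 0 0 0 15;4 0 24 0 0 -1 15"

```text
t: 24.12
eef_pos: [0.4618, -0.0859, 0.2442]
ee_rot: [0.003, 0.713, 0.702, 0.001]
force: [0.6, -0.2, -2.7]
opening: 0.035
```

Request:
apply_moves --rows "5 -0.5 0 0 0 -0.5 15;10 -1 0 0 0 -0.5 15;12.2 -1.3 0 0 0 -0.5 15;12.2 -1.3 -1 0 0 -0.5 15;12.2 -1.3 -1 0 0 -0.5 15"

```text
t: 24.75
eef_pos: [0.5808, -0.0983, 0.2285]
ee_rot: [-0.002, 0.715, 0.699, -0.002]
force: [-0.4, -0.5, -2.3]
opening: 0.0351
```

```bash
python3 look.py wrist w11; python3 stones.py wrist .178 .215
```

```text
24.75 [ 0.5808 -0.0983  0.2285] [-0.002  0.715  0.699 -0.002] [-0.4 -0.5 -2.3] [ 0.52  0.46 -0.57  1.38  0.25  1.38 -0.07] 0.0351
px [474. 201.] n 4002 c [ 709.8 -100. ] size [  6.1 130.9] long 88.8 jaw -1.1646423 z 0.187 rgb [140. 140. 140.]
px [181. 171.] n 1569 c [536.8 -73.1] size [ 4.6 83.6] long 89.0 jaw -0.98721313 z 0.1893 rgb [166. 166. 166.]
px [264. 143.] n 1775 c [585.9 -55.2] size [17.4 40.8] long -5.5 jaw 84.472595 z 0.1844 rgb [173. 172. 160.]
px [397. 212.] n 10692 c [ 662.7 -101.2] size [40.6 88.5] long 89.0 jaw -0.98339844 z 0.2035 rgb [183. 171. 161.]
px [301. 322.] n 208 c [ 608.5 -174.2] size [6.3 9.9] long -1.5 jaw 88.47641 z 0.1881 rgb [107. 107. 107.]
px [211. 322.] n 186 c [ 548.1 -172.8] size [5.5 9.5] long 3.0 jaw -87.04408 z 0.1881 rgb [150. 153. 158.]
```

View pics/w11.png

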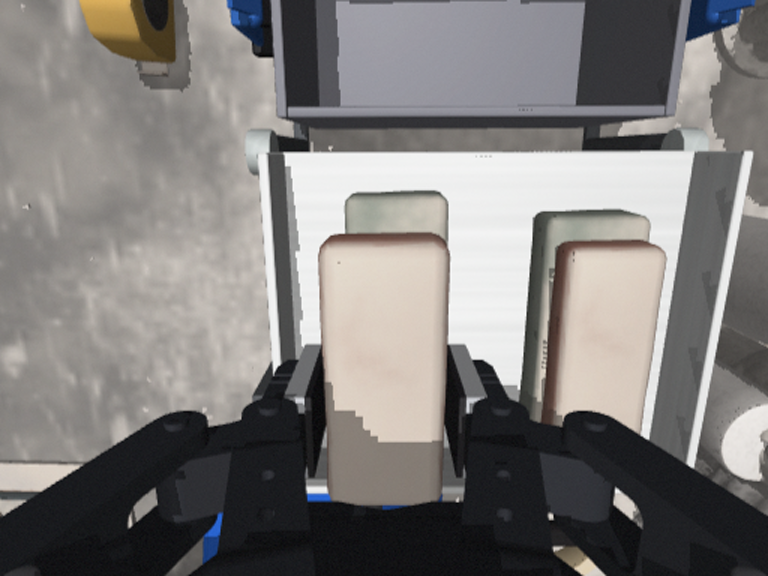

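Red A sits on green B (610,330); green A lies under the held stone. Placing red B on it.

Request:
apply_moves --rows "0.3 0 -2 0 0 0 15;0.3 0 -3.5 0 0 0 15;0.3 0 -3.9 0 0 0 15;0.3 0 -3.9 0 0 0 55;0.3 0 -3.9 0 0 0 55"

```text
t: 25.42
eef_pos: [0.5867, -0.0984, 0.1925]
ee_rot: [0.001, 0.715, 0.699, 0.001]
force: [-0.1, -0.9, 0.6]
opening: 0.0471
```

Request:
apply_moves --rows "0 0 0 0 0 0 55;0 0 3 0 0 0 55;2 -1 8 0 0 -10 100;4 -4 12 0 0 -20 100;4 -8 14 0 0 -30 100"

```text
t: 26.05
eef_pos: [0.6281, -0.1771, 0.3343]
ee_rot: [0.001, 0.872, 0.489, 0.003]
force: [0.5, -1.0, -0.1]
opening: 0.0852
```

Request:
apply_moves --rows "0 -1 0 0 0 -10 100;0 -1 0 0 0 -20 100;0 -1 0 0 0 -30 100;0 -1 0 0 0 -40 100;0 -1 0 0 0 -50 100"

```text
t: 26.68
eef_pos: [0.6261, -0.1882, 0.3315]
ee_rot: [0.0, 0.997, 0.073, 0.0]
force: [-0.4, -0.0, -0.0]
opening: 0.0853
```

Request:
apply_moves --rows "0 0 0 0 0 -10 100;0 0 0 0 0 -10 100;0 0 0 0 0 -10 100;0 0 0 0 0 -10 100;0 0 0 0 0 -10 100"

```text
t: 27.3
eef_pos: [0.6259, -0.1884, 0.331]
ee_rot: [-0.0, 1.0, -0.011, -0.0]
force: [-0.0, 0.3, 0.2]
opening: 0.0856
```

```bash
python3 look.py wrist w12; python3 stones.py wrist .178 .215; python3 look.py side sd12
python3 - <<'E'
from h import *
L=np.load("last_wrist.npz"); K=(L["f"],L["cx"],L["cy"],L["T"]); d=L["d"]; P=pts(d,K)
img=L["img"].astype(int)
m=(d>0)&(P[...,2]>.16)&(P[...,2]<.2)&(P[...,1]<-.195)&(P[...,1]>-.235)&(img.sum(-1)<150)
Q=P[m];print(len(Q),Q.min(0),Q.max(0),np.median(Q,0)); b=(Q[:,2]>np.percentile(Q[:,2],60));print(np.polyfit(Q[b,0],Q[b,1],1),Q[b].mean(0))
E
```

```text
27.3 [ 0.6259 -0.1884  0.331 ] [-0.     1.    -0.011 -0.   ] [-0.   0.3  0.2] [ 0.39  0.54 -0.24  0.95  0.12  1.67 -1.4 ] 0.0856
px [177.  91.] n 1397 c [ 679.7 -106. ] size [ 63.6 143.6] long 88.8 jaw -1.2303162 z 0.1897 rgb [206. 205. 205.]
px [164. 138.] n 5222 c [ 662.7 -107.6] size [ 38.9 100.1] long 88.7 jaw -1.3121643 z 0.2036 rgb [189. 177. 166.]
px [219. 243.] n 1251 c [ 590.4 -134.2] size [ 83.9 113.1] long -1.2 jaw 88.80902 z 0.1892 rgb [172. 172. 171.]
px [161. 222.] n 4779 c [585.2 -98. ] size [ 39.4 100.7] long 88.8 jaw -1.1510315 z 0.2033 rgb [174. 163. 152.]
27.35 [ 0.6259 -0.1884  0.331 ] [-0.     1.    -0.011 -0.   ] [-0.4  0.1  0.7] [ 0.39  0.54 -0.24  0.95  0.12  1.67 -1.4 ] 0.0855
1284 [ 0.56764098 -0.2204613   0.16965713] [ 0.67668852 -0.20792515  0.17796309] [ 0.62617268 -0.21449025  0.17513902]
[-0.01732246 -0.20385114] [ 0.62497193 -0.21467719  0.17608864]
```

View pics/w12.png

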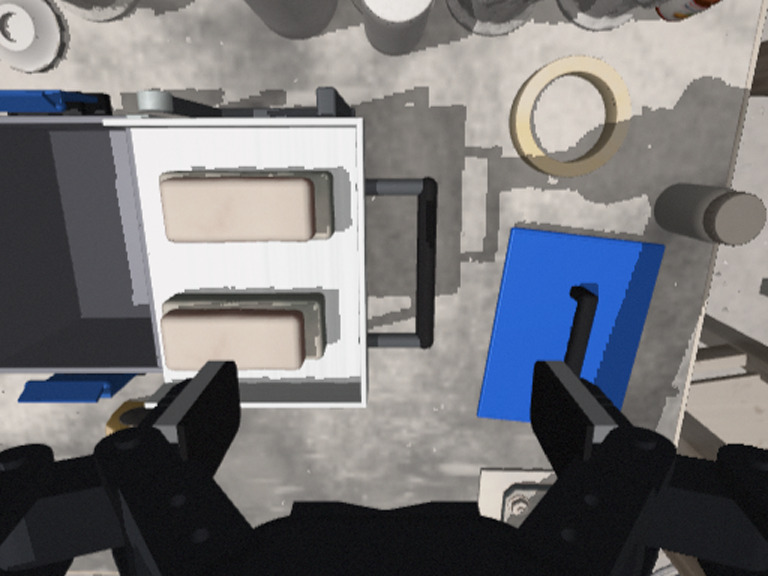

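View pics/sd12.png

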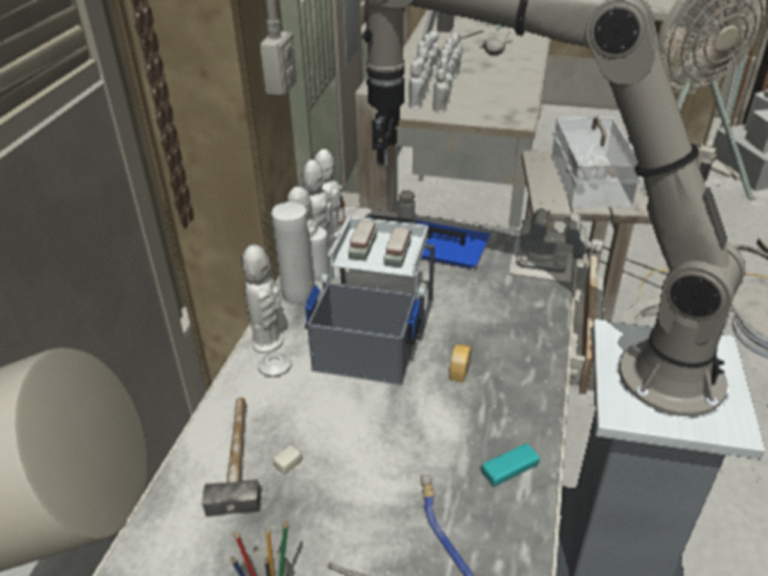

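Request:
apply_moves --rows "-0.2 -2.6 0 0 0 0 35;-0.2 -2.6 -2 0 0 0 35;-0.2 -2.6 -6 0 0 0 35;-0.2 -2.6 -10 0 0 0 35;-0.2 -2.6 -12 0 0 0 35"

```text
t: 28.02
eef_pos: [0.6224, -0.2142, 0.2081]
ee_rot: [-0.001, 1.0, -0.011, -0.002]
force: [-0.1, -0.0, 0.3]
opening: 0.0298
```

Request:
apply_moves --rows "0 0 -1.5 0 0 0 35;0 0 -3 0 0 0 35;0 0 -4.5 0 0 0 35;0 0 -5.5 0 0 0 35;0 0 -5.5 0 0 0 35"

```text
t: 28.65
eef_pos: [0.6233, -0.2143, 0.155]
ee_rot: [-0.0, 1.0, -0.011, -0.001]
force: [-0.9, -0.7, 0.9]
opening: 0.0298
```

```bash
python3 look.py wrist w13
```

```text
28.65 [ 0.6233 -0.2143  0.155 ] [-0.     1.    -0.011 -0.001] [-0.9 -0.7  0.9] [ 0.45  0.6  -0.23  1.28  0.14  1.28 -1.38] 0.0298
```

View pics/w13.png

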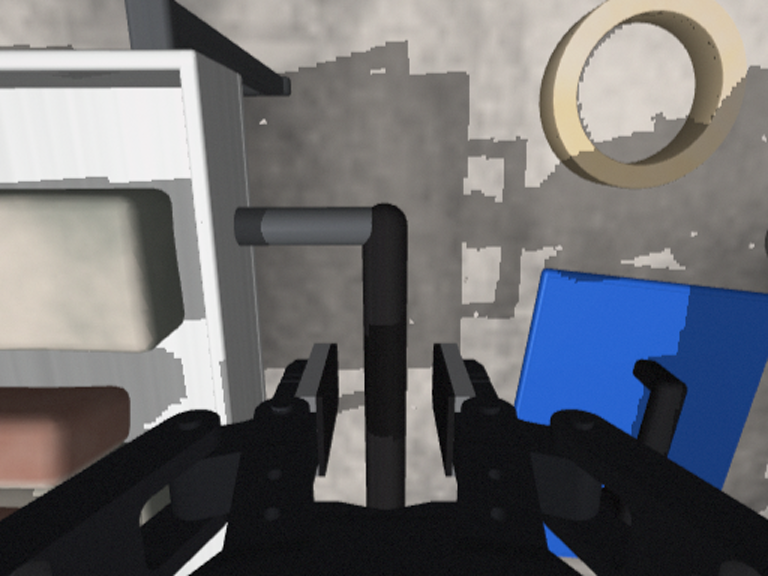

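Request:
apply_moves --rows "0 0 0 0 0 0 5;0 0 0 0 0 0 0;0 0 0 0 0 0 0;0 0 0 0 0 0 0;0 0 0 0 0 0 0"

```text
t: 29.32
eef_pos: [0.6245, -0.2143, 0.157]
ee_rot: [0.0, 1.0, -0.011, 0.001]
force: [-0.6, 1.2, 4.4]
opening: 0.0094
```

```bash
cat > arc.py <<'E'
import numpy as np,sys
def tcp(th,k=1.,off=.0145):
    y=-(.182*np.cos(th)-.05*np.sin(th)); z=.182*np.sin(th)+.05*np.cos(th)
    a=k*th; return np.array([y-off*np.sin(a), z-off*np.cos(a)])
t0=float(sys.argv[1])
for t in map(float,sys.argv[2:]):
    d=(tcp(t)-tcp(t0))*100; print("0 %.2f %.2f %.1f 0 0 0;"%(d[0],d[1],-np.degrees(t-t0)),end="")
print()
E
python3 arc.py 0 .08 .16 .24 .32 .4; python3 arc.py .4 .48 .56 .64 .72 .8;python3 arc.py .8 .86 .92 .98 1.04 1.1
python3 - <<'E'
from h import *
s=r.sense();print(s["opening"],s["eef_pos"],s["force"])
E
```

```text
0 0.34 1.44 -4.6 0 0 0;0 0.80 2.85 -9.2 0 0 0;0 1.37 4.22 -13.8 0 0 0;0 2.04 5.54 -18.3 0 0 0;0 2.82 6.81 -22.9 0 0 0;
0 0.88 1.20 -4.6 0 0 0;0 1.85 2.32 -9.2 0 0 0;0 2.90 3.36 -13.8 0 0 0;0 4.04 4.31 -18.3 0 0 0;0 5.25 5.17 -22.9 0 0 0;
0 0.95 0.58 -3.4 0 0 0;0 1.93 1.10 -6.9 0 0 0;0 2.94 1.56 -10.3 0 0 0;0 3.98 1.96 -13.8 0 0 0;0 5.04 2.30 -17.2 0 0 0;
0.009354031837458749 [ 0.62449304 -0.21431972  0.15703068] [-0.60878505  1.24287779  4.39531729]
```

Request:
apply_moves --rows "0 0.3 1.4 -4.6 0 0 0;0 0.8 2.8 -9.2 0 0 0;0 1.4 4.2 -13.8 0 0 0;0 2 5.5 -18.3 0 0 0;0 2.8 6.8 -22.9 0 0 0"

```text
t: 29.95
eef_pos: [0.625, -0.1873, 0.2229]
ee_rot: [0.2, 0.98, -0.011, 0.003]
force: [4.6, -1.6, -5.4]
opening: 0.0097
```

```bash
python3 look.py side sd14;python3 look.py wrist w14
```

```text
29.95 [ 0.625  -0.1873  0.2229] [ 0.2    0.98  -0.011  0.003] [ 4.6 -1.6 -5.4] [ 0.13  0.49 -0.13  1.34  0.48  1.33 -1.7 ] 0.0097
30.0 [ 0.6251 -0.1856  0.2252] [ 0.203  0.979 -0.009  0.003] [ 1.1 -5.3  1.7] [ 0.12  0.49 -0.13  1.34  0.49  1.34 -1.7 ] 0.0095
```

View pics/sd14.png

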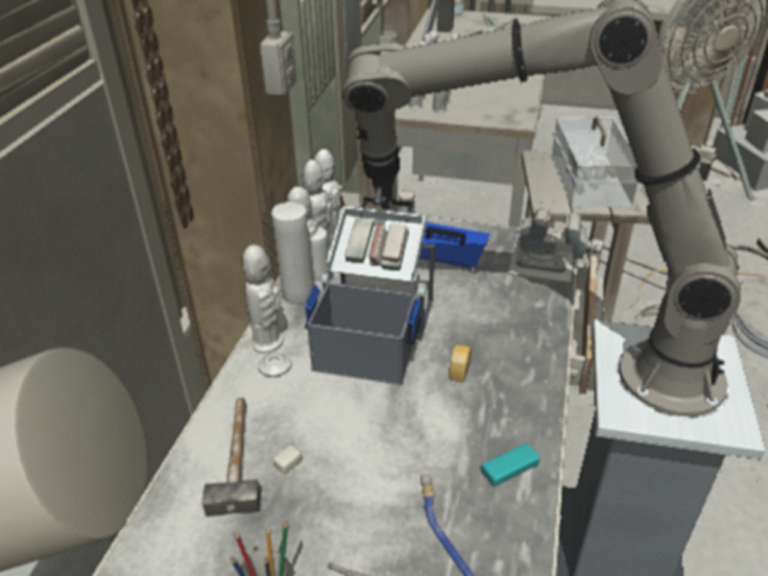

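View pics/w14.png

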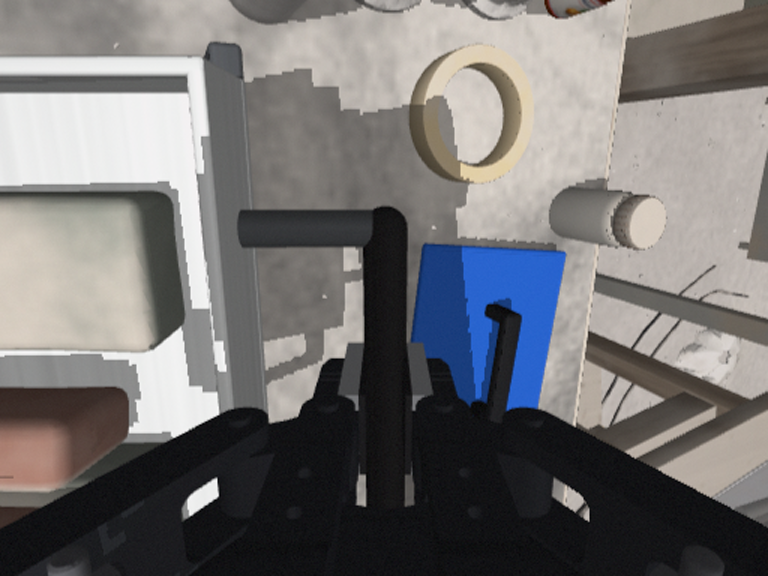

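Request:
apply_moves --rows "0 0.9 1.2 -4.6 0 0 0;0 1.85 2.3 -9.2 0 0 0;0 2.9 3.35 -13.8 0 0 0;0 4 4.3 -18.3 0 0 0;0 5.2 5.15 -22.9 0 0 0"

```text
t: 30.68
eef_pos: [0.6261, -0.1349, 0.2752]
ee_rot: [0.39, 0.921, -0.01, 0.006]
force: [6.5, -2.3, -2.2]
opening: 0.0095
```

```bash
python3 look.py side sd15
```

```text
30.675 [ 0.6261 -0.1349  0.2752] [ 0.39   0.921 -0.01   0.006] [ 6.5 -2.3 -2.2] [-0.19  0.53 -0.06  1.35  0.81  1.52 -1.99] 0.0095
```

View pics/sd15.png

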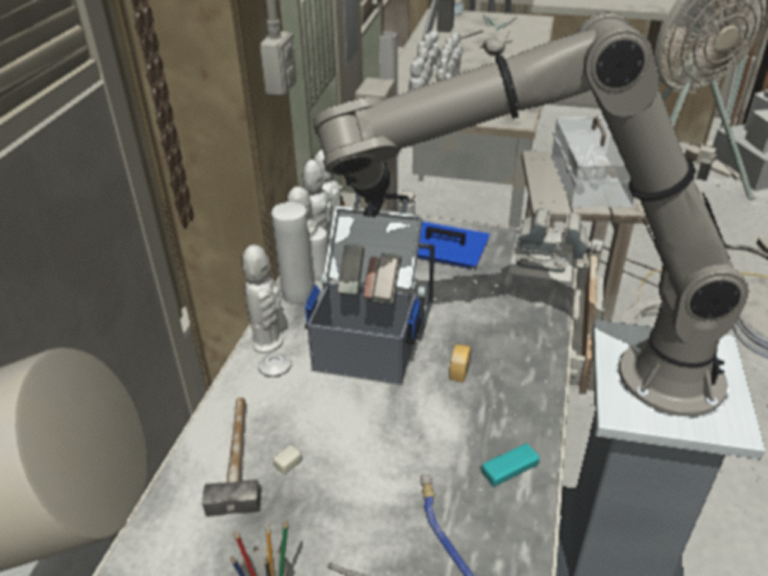

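Stones are sliding (side view (375,275)). Tip on.

Request:
apply_moves --rows "0 0.9 0.6 -3.4 0 0 0;0 1.9 1.1 -6.9 0 0 0;0 2.9 1.55 -10.3 0 0 0;0 4 1.95 -13.8 0 0 0;0 5 2.3 -17.2 0 0 0"

```text
t: 31.35
eef_pos: [0.627, -0.0848, 0.2985]
ee_rot: [0.523, 0.852, -0.009, 0.009]
force: [8.4, -2.2, -1.1]
opening: 0.0095
```

```bash
python3 look.py side sd16;python3 look.py wrist w16
```

```text
31.35 [ 0.627  -0.0848  0.2985] [ 0.523  0.852 -0.009  0.009] [ 8.4 -2.2 -1.1] [-0.38  0.65 -0.01  1.33  0.99  1.71 -2.14] 0.0095
31.4 [ 0.6271 -0.0831  0.2989] [ 0.525  0.851 -0.007  0.009] [ 7.6 -0.7  5. ] [-0.39  0.65 -0.02  1.33  1.    1.71 -2.14] 0.0096
```

View pics/sd16.png

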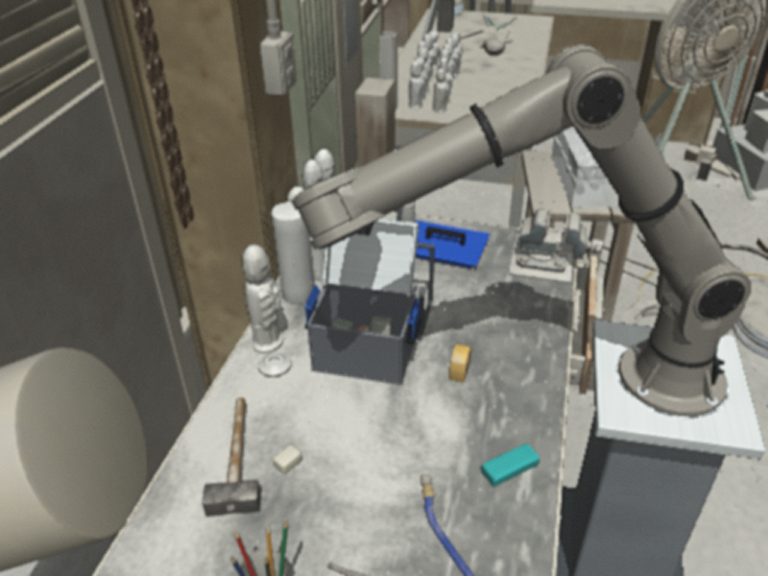

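```bash
python3 arc.py 1.1 1.0 .9 .8 .7 .6; python3 arc.py .6 .48 .36 .24 .12 0
```

```text
0 -1.75 -0.60 5.7 0 0 0;0 -3.44 -1.37 11.5 0 0 0;0 -5.04 -2.30 17.2 0 0 0;0 -6.54 -3.39 22.9 0 0 0;0 -7.92 -4.62 28.6 0 0 0;
0 -1.49 -1.65 6.9 0 0 0;0 -2.77 -3.47 13.8 0 0 0;0 -3.82 -5.43 20.6 0 0 0;0 -4.63 -7.50 27.5 0 0 0;0 -5.18 -9.66 34.4 0 0 0;
```

Request:
apply_moves --rows "0 -1.75 -0.6 5.7 0 0 0;0 -3.4 -1.4 11.5 0 0 0;0 -5 -2.3 17.2 0 0 0;0 -6.5 -3.4 22.9 0 0 0;0 -7.9 -4.6 28.6 0 0 0"

```text
t: 32.08
eef_pos: [0.6256, -0.1629, 0.2524]
ee_rot: [0.293, 0.956, -0.01, 0.005]
force: [1.9, 1.6, 0.2]
opening: 0.0094
```

Request:
apply_moves --rows "0 -1.5 -1.65 6.9 0 0 0;0 -2.8 -3.5 13.8 0 0 0;0 -3.8 -5.4 20.6 0 0 0;0 -4.6 -7.5 27.5 0 0 0;0 -5.2 -9.7 34.4 0 0 0"

```text
t: 32.7
eef_pos: [0.6246, -0.2145, 0.156]
ee_rot: [-0.003, 1.0, -0.011, 0.001]
force: [-14.9, 15.0, 88.0]
opening: 0.0096
```

Request:
apply_moves --rows "0 0 -0.2 0 0 0 0;0 0 -0.3 0 0 0 0;0 0 -0.3 0 0 0 0;0 0 0 0 0 0 35;0 0 0 0 0 0 35"

```text
t: 33.33
eef_pos: [0.6233, -0.216, 0.1548]
ee_rot: [-0.0, 1.0, -0.012, -0.001]
force: [-0.8, -0.3, -0.0]
opening: 0.0296
```

Request:
apply_moves --rows "0 0 5 0 0 0 35;0 0 11 0 0 0 35;-1 5 17 0 0 0 35;-3 11 20 0 0 0 60;-5 17 21 0 0 0 60"

```text
t: 33.95
eef_pos: [0.581, -0.0661, 0.3612]
ee_rot: [0.0, 1.0, -0.012, 0.001]
force: [1.6, 0.6, 0.2]
opening: 0.0517
```

Request:
apply_moves --rows "-1 6 0 0 0 0 60;-2 9.5 0 0 0 0 60;-2 9.5 0 0 0 0 60;-2 9.5 0 0 0 0 60;-2 9.5 0 0 0 0 60"

```text
t: 34.58
eef_pos: [0.5612, 0.0262, 0.3592]
ee_rot: [0.001, 1.0, -0.013, -0.0]
force: [0.2, -0.5, -0.6]
opening: 0.0513
```

```bash
python3 look.py side sd17;python3 look.py wrist w17
python3 - <<'E'
from h import *
L=np.load("last_wrist.npz"); K=(L["f"],L["cx"],L["cy"],L["T"]); d=L["d"]; P=pts(d,K)
o=np.array([.6263,.0535]); a=np.radians(-1.1)
q=(P[...,:2]-o)@np.array([[np.cos(a),-np.sin(a)],[np.sin(a),np.cos(a)]])
m=(d>0)&(abs(q[...,0])<.086)&(abs(q[...,1])<.061)
z=P[...,2][m];print("max z in tub",z.max(),np.percentile(z,[50,90,98,99.5]), m.sum())
E
```

```text
34.575 [0.5612 0.0262 0.3592] [ 0.001  1.    -0.013 -0.   ] [ 0.2 -0.5 -0.6] [ 0.14  0.33 -0.31  1.19  0.1   1.64 -1.75] 0.0513
34.625 [0.5612 0.0264 0.3593] [ 0.     1.    -0.013 -0.   ] [ 1.4 -0.   0. ] [ 0.14  0.33 -0.31  1.19  0.1   1.64 -1.75] 0.051
max z in tub 0.4573414953008791 [0.42335139 0.4469192  0.45472786 0.45582321] 42120
```

View pics/w17.png

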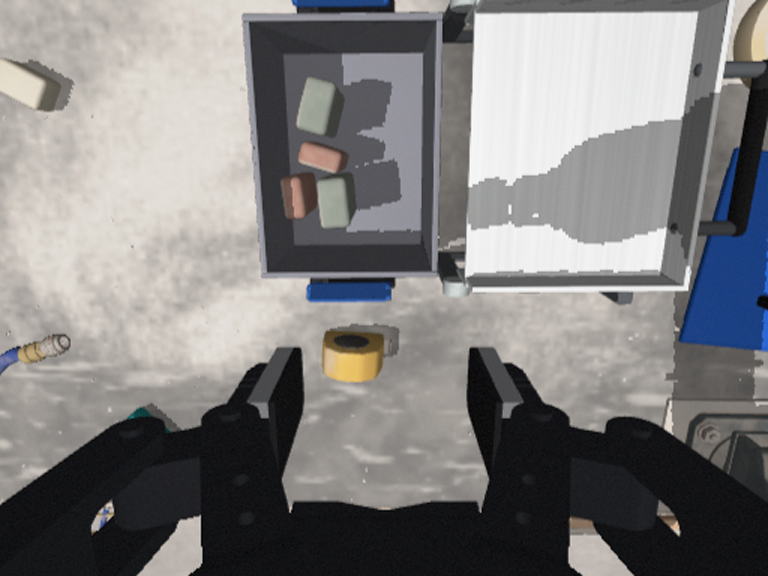

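View pics/sd17.png

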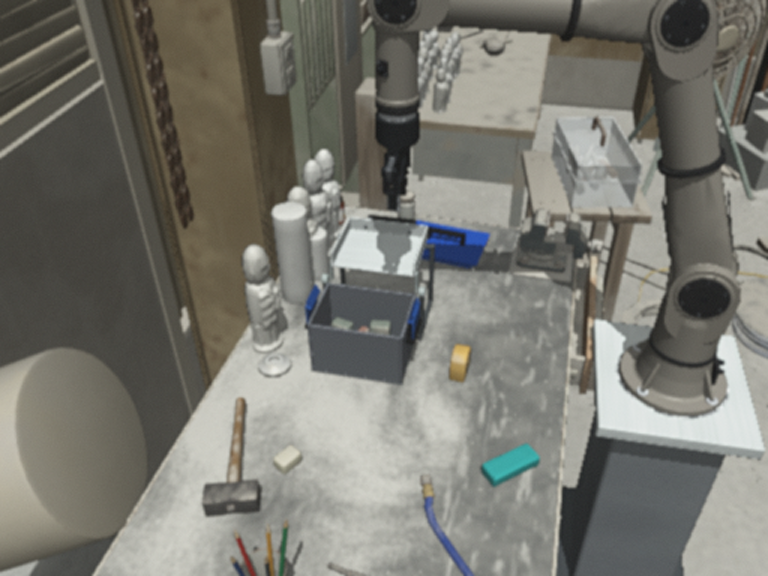

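```bash
cat > tub.py <<'E'
from h import *
L=np.load("last_wrist.npz"); K=(L["f"],L["cx"],L["cy"],L["T"]); d=L["d"]; P=pts(d,K); img=L["img"]
o=np.array([.6263,.0535]); a=np.radians(-1.1)
q=(P[...,:2]-o)@np.array([[np.cos(a),-np.sin(a)],[np.sin(a),np.cos(a)]])
m=(d>0)&(abs(q[...,0])<.088)&(abs(q[...,1])<.063)&(P[...,2]<.2)
print("max",P[...,2][m].max())
m2=m&(P[...,2]>.012)&((img.max(-1).astype(int)-img.min(-1)>12)|(img.sum(-1)>330))
nl,lab,st,ce=cv2.connectedComponentsWithStats(m2.astype(np.uint8))
for i in range(1,nl):
    if st[i,4]<60: continue
    Q=P[lab==i];qq=q[lab==i]; print(ce[i].round(),st[i,4],"z",np.percentile(Q[:,2],[2,50,90,98]).round(4),"tubxy",qq.min(0).round(3),qq.max(0).round(3),img[lab==i].mean(0).round())
v,u=np.where(m&(P[...,2]>.0)); 
y0,y1,x0,x1=v.min()-6,v.max()+6,u.min()-6,u.max()+6
y0=max(y0,0);c=img[y0:y1,x0:x1]; s=min(800/c.shape[1],600/c.shape[0]); import sys
save(sys.argv[1],cv2.resize(c,None,fx=s,fy=s,interpolation=cv2.INTER_CUBIC))
E
python3 tub.py tub17
```

```text
max 0.10854289600728784
[210.  70.] 692 z [0.1035 0.1054 0.1066 0.1073] tubxy [0.015 0.009] [0.055 0.039] [154. 159. 148.]
[215. 105.] 497 z [0.0305 0.088  0.0896 0.0901] tubxy [-0.015  0.006] [0.01  0.042] [157. 125. 114.]
[210. 132.] 1197 z [0.0232 0.091  0.106  0.1068] tubxy [-0.058 -0.   ] [-0.017  0.057] [134. 124. 114.]
```

View pics/tub17.png

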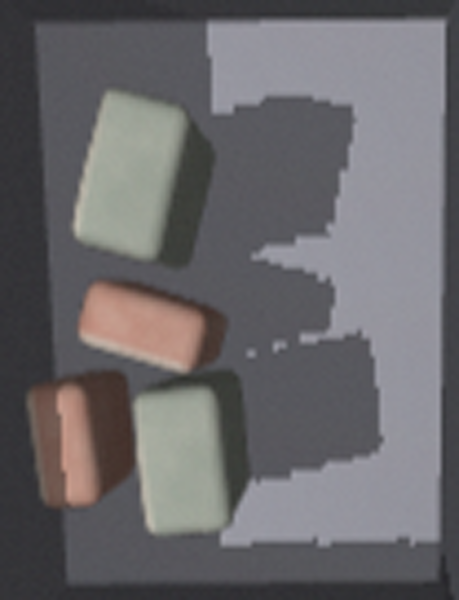

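Request:
apply_moves --rows "5 2.2 -3 0 0 0 60;10 4.5 -6 0 0 0 60;10 4.5 -11 0 0 0 60;10 4.5 -16 0 0 0 60;10 4.5 -20 0 0 0 60"

```text
t: 35.3
eef_pos: [0.6603, 0.0722, 0.1567]
ee_rot: [0.0, 1.0, -0.012, -0.001]
force: [0.6, 0.6, 0.2]
opening: 0.0517
```

```bash
python3 look.py wrist w18; python3 tub.py tub18
```

```text
35.3 [0.6603 0.0722 0.1567] [ 0.     1.    -0.012 -0.001] [0.6 0.6 0.2] [ 0.05  0.61 -0.31  1.26  0.18  1.3  -1.85] 0.0517
max 0.19999963377498678
[236. 249.] 4474 z [0.0258 0.0883 0.1055 0.1063] tubxy [-0.052  0.006] [0.057 0.058] [147. 126. 115.]
[260. 195.] 255 z [0.1041 0.1053 0.1061 0.1066] tubxy [0.036 0.011] [0.05  0.025] [112. 115. 108.]
[174. 272.] 75 z [0.1963 0.1975 0.1979 0.1985] tubxy [0.04  0.046] [0.045 0.05 ] [134. 135. 138.]
[338. 272.] 76 z [0.1962 0.1975 0.1982 0.1987] tubxy [ 0.04  -0.012] [ 0.045 -0.008] [137. 138. 140.]
[265. 307.] 1631 z [0.1031 0.1053 0.1061 0.1066] tubxy [-0.057  0.001] [-0.018  0.026] [171. 176. 164.]
```

View pics/w18.png

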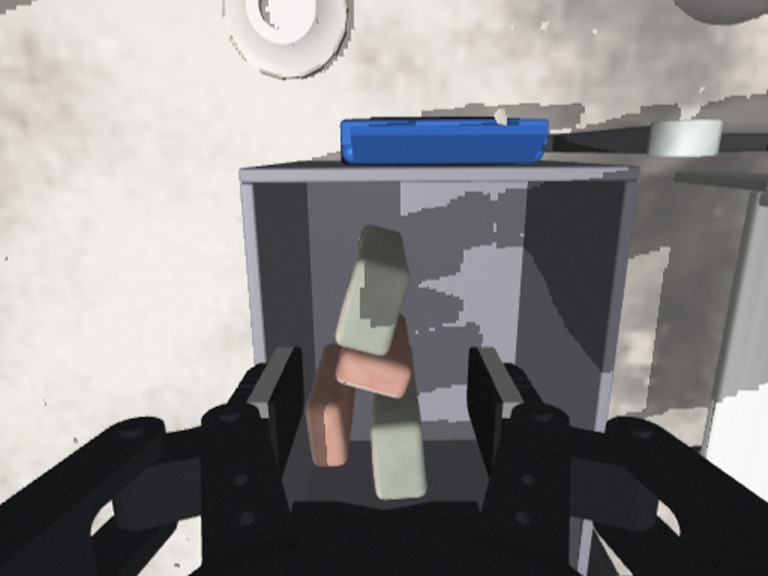

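Request:
apply_moves --rows "0 0 -2.5 0 0 0 60;0 0 -5 0 0 0 60;0 0 -7.3 0 0 0 60;0 -0.5 -7.3 0 0 0 60;0 -1 -7.3 0 0 0 60"

```text
t: 35.98
eef_pos: [0.6619, 0.0629, 0.0883]
ee_rot: [-0.0, 1.0, -0.012, 0.001]
force: [-0.5, -0.4, 0.4]
opening: 0.0511
```

Request:
apply_moves --rows "0 -0.6 0 0 0 0 60;0 -1.2 0 0 0 0 60;0 -1.8 0 0 0 0 60;0 -2.4 0 0 0 0 60;0 -2.8 0 0 0 0 60"

```text
t: 36.6
eef_pos: [0.6608, 0.0343, 0.0867]
ee_rot: [0.0, 1.0, -0.012, -0.0]
force: [-0.1, -0.7, 0.7]
opening: 0.0514
```

```bash
python3 look.py wrist w19
```

```text
36.6 [0.6608 0.0343 0.0867] [ 0.     1.    -0.012 -0.   ] [-0.1 -0.7  0.7] [ 0.1   0.66 -0.29  1.36  0.2   1.15 -1.81] 0.0514
```

View pics/w19.png

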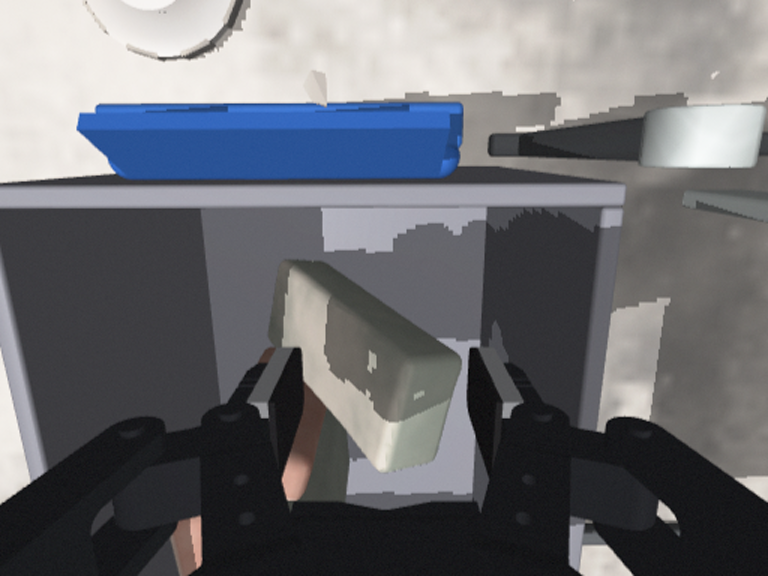

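Request:
apply_moves --rows "0 -0.2 0 0 0 0 60;0 -0.2 4 0 0 0 60;0 0 9 0 0 0 60;0 0 13 0 0 0 60;-2 0 16 0 0 0 60"

```text
t: 37.28
eef_pos: [0.6418, 0.0364, 0.2488]
ee_rot: [-0.001, 1.0, -0.011, 0.001]
force: [0.8, 0.3, -0.3]
opening: 0.0512
```

Request:
apply_moves --rows "-4 0 5 0 0 0 60;-8 0 10 0 0 0 60;-8 0 10 0 0 0 60;-8 0 10 0 0 0 60;-8 0 10 0 0 0 60"

```text
t: 37.9
eef_pos: [0.5607, 0.0353, 0.3446]
ee_rot: [0.0, 1.0, -0.011, -0.002]
force: [0.8, -1.3, -0.1]
opening: 0.0514
```

```bash
python3 look.py wrist w20; python3 tub.py tub20
```

```text
37.9 [0.5607 0.0353 0.3446] [ 0.     1.    -0.011 -0.002] [ 0.8 -1.3 -0.1] [ 0.14  0.33 -0.34  1.23  0.11  1.6  -1.77] 0.0514
max 0.10911543165617937
[255.  78.] 1927 z [0.0319 0.0629 0.084  0.086 ] tubxy [ 0.002 -0.054] [0.052 0.023] [181. 176. 165.]
[220. 103.] 519 z [0.0342 0.0881 0.0896 0.0905] tubxy [-0.015  0.006] [0.01  0.042] [160. 128. 116.]
[204. 129.] 622 z [0.0184 0.0873 0.0894 0.0901] tubxy [-0.053  0.038] [-0.017  0.058] [115.  89.  81.]
[228. 135.] 648 z [0.1031 0.1053 0.1064 0.107 ] tubxy [-0.058  0.002] [-0.019  0.026] [156. 160. 150.]
```

View pics/tub20.png

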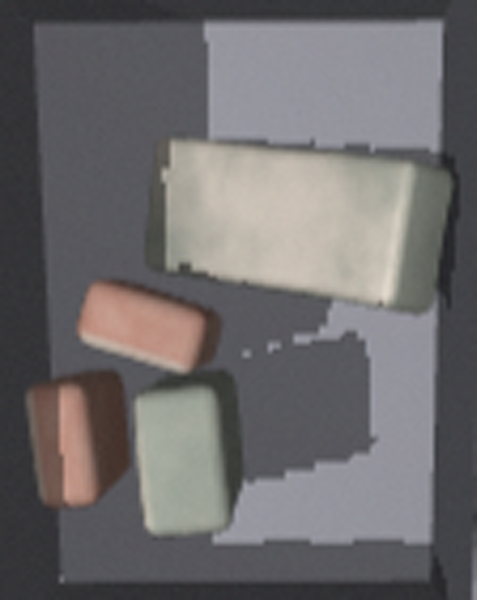

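Request:
apply_moves --rows "2.7 2.2 -5 0 0 0 60;2.7 2.2 -11 0 0 0 60;2.7 2.2 -17 0 0 0 60;2.7 2.2 -21 0 0 0 60;2.7 2.2 -21 0 0 0 60"

```text
t: 38.58
eef_pos: [0.5841, 0.0567, 0.1315]
ee_rot: [0.001, 1.0, -0.011, -0.006]
force: [0.5, -0.1, 0.1]
opening: 0.0515
```

Request:
apply_moves --rows "0 0 -2 0 0 0 60;0 0 -4.1 0 0 0 60;0 0 -4.1 0 0 0 60;0 -0.6 -4.1 0 0 0 60;0 -1.2 -4.1 0 0 0 60"

```text
t: 39.2
eef_pos: [0.5892, 0.0452, 0.0976]
ee_rot: [-0.0, 1.0, -0.011, 0.002]
force: [0.2, -0.5, 0.0]
opening: 0.0514
```

Request:
apply_moves --rows "0 -0.6 0 0 0 0 60;0 -1.2 0 0 0 0 60;0 -1.8 0 0 0 0 60;0 -2.4 0 0 0 0 60;0 -2.6 0 0 0 0 60"

```text
t: 39.83
eef_pos: [0.5876, 0.029, 0.0966]
ee_rot: [-0.006, 1.0, -0.008, 0.0]
force: [-1.1, 13.5, 1.8]
opening: 0.0511
```

```bash
python3 look.py wrist w21;python3 look.py side sd21
```

```text
39.825 [0.5876 0.029  0.0966] [-0.006  1.    -0.008  0.   ] [-1.1 13.5  1.8] [ 0.16  0.52 -0.32  1.58  0.17  1.07 -1.79] 0.0511
39.875 [0.5876 0.0291 0.0965] [-0.006  1.    -0.008  0.   ] [-0.9 12.8  1.2] [ 0.16  0.52 -0.32  1.58  0.17  1.07 -1.79] 0.0511
```

View pics/w21.png

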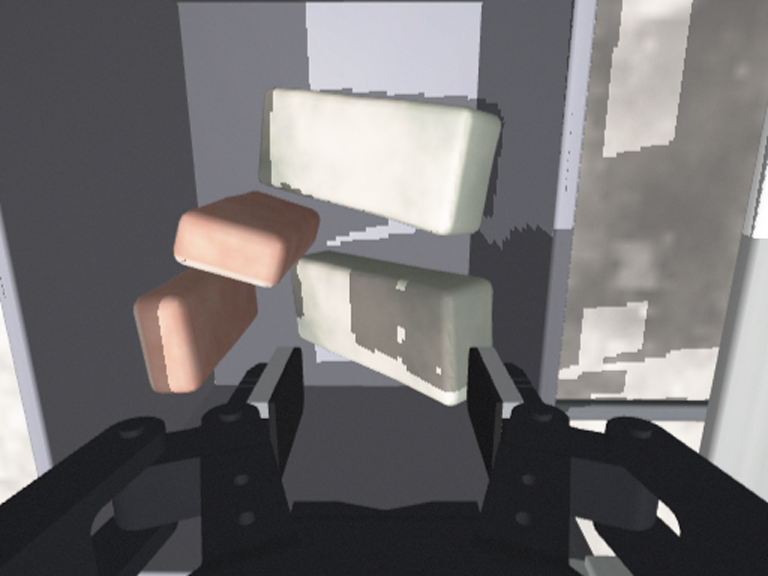

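Request:
apply_moves --rows "0 1 0 0 0 0 60;0 1.3 3 0 0 0 60;0 1 8 0 0 0 60;0 -2 13 0 0 0 80;0 -8 16 0 0 0 80"

```text
t: 40.55
eef_pos: [0.5891, -0.0546, 0.2573]
ee_rot: [-0.0, 1.0, -0.008, 0.003]
force: [1.5, -0.9, -0.8]
opening: 0.0682
```

```bash
python3 look.py wrist w22; python3 tub.py tub22
```

```text
40.55 [ 0.5891 -0.0546  0.2573] [-0.     1.    -0.008  0.003] [ 1.5 -0.9 -0.8] [ 0.27  0.4  -0.31  1.34  0.12  1.41 -1.62] 0.0682
max 0.09748227519485847
[167. 106.] 2286 z [0.0316 0.0639 0.0845 0.0859] tubxy [ 0.002 -0.053] [0.052 0.023] [177. 172. 161.]
[118. 152.] 2859 z [0.017  0.0805 0.0891 0.0897] tubxy [-0.052  0.006] [0.01  0.057] [105.  81.  73.]
[178. 168.] 1913 z [0.0305 0.0802 0.0944 0.096 ] tubxy [-0.056 -0.059] [-0.015  0.015] [157. 154. 144.]
```

View pics/w22.png

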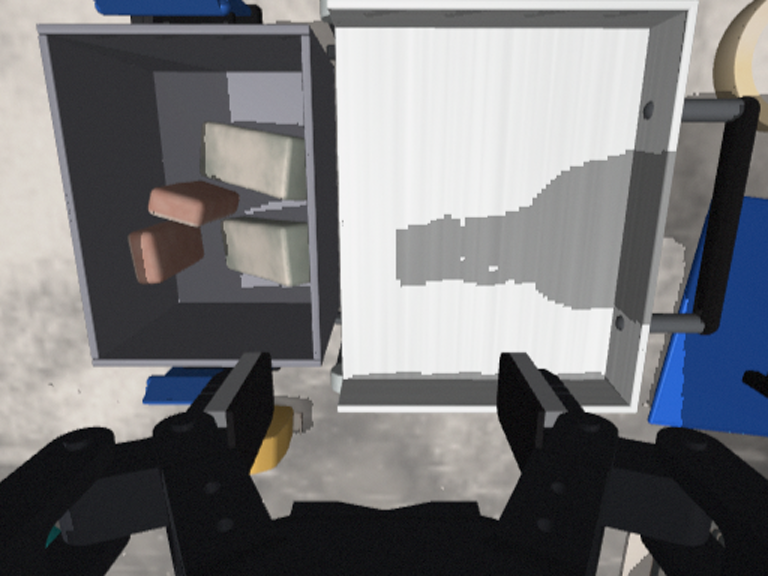

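Request:
apply_moves --rows "-3 -5 2 0 0 0 80;-6 -10 3 0 0 -2 80;-9 -16 3 0 0 -4 80;-12 -22 2 0 0 -6 80;-14 -27 0 0 0 -6 80"

```text
t: 41.22
eef_pos: [0.448, -0.3256, 0.256]
ee_rot: [0.002, 0.998, -0.065, 0.001]
force: [0.3, 0.2, -0.1]
opening: 0.0681
```

Request:
apply_moves --rows "-0.5 -3.5 0 0 0 0 80;-0.5 -3.5 0 0 0 0 80;-0.5 -3.5 0 0 0 0 80;-0.5 -3.5 0 0 0 0 80;-0.5 -3.5 0 0 0 0 80"

```text
t: 41.85
eef_pos: [0.4452, -0.3561, 0.2555]
ee_rot: [-0.0, 0.998, -0.062, 0.0]
force: [-1.3, -0.5, -0.2]
opening: 0.0686
```

```bash
python3 look.py wrist w23
cat > lid.py <<'E'
from h import *
L=np.load("last_wrist.npz"); K=(L["f"],L["cx"],L["cy"],L["T"]); d=L["d"]; P=pts(d,K); img=L["img"].astype(int)
b=(img[...,2]-img[...,0]>50)&(d>0)&(P[...,1]<-.2)&(P[...,2]>.02)&(P[...,2]<.035)
Q=P[b]; rc=cv2.minAreaRect((Q[:,:2]*1000).astype(np.float32)); print("plate",rc,np.median(Q[:,2]))
h=(img.sum(-1)<170)&(d>0)&(P[...,2]>.045)&(P[...,2]<.07)&(P[...,1]<-.25)
nl,lab,st,ce=cv2.connectedComponentsWithStats(h.astype(np.uint8)); i=1+np.argmax(st[1:,4]);Q=P[lab==i]
rc=cv2.minAreaRect((Q[:,:2]*1000).astype(np.float32)); print("handle",rc,np.median(Q[:,2]),st[i,4],ce[i])
s=r.sense();q=s["ee_rot"];print("jaw",2*np.degrees(np.arctan2(q[2],q[1]))-90)
E
python3 lid.py
```

```text
41.85 [ 0.4452 -0.3561  0.2555] [-0.     0.998 -0.062  0.   ] [-1.3 -0.5 -0.2] [ 0.75  0.35 -0.14  1.41  0.05  1.39 -1.09] 0.0686
plate ((513.9111938476562, -363.8985290527344), (146.14532470703125, 195.7093048095703), 82.13114166259766) 0.026368045756249597
handle ((515.4968872070312, -364.3900451660156), (15.25434684753418, 100.10952758789062), 82.52787780761719) 0.05769593860323019 1126 [256.39076377  90.44671403]
jaw -97.17210139654505
```

View pics/w23.png

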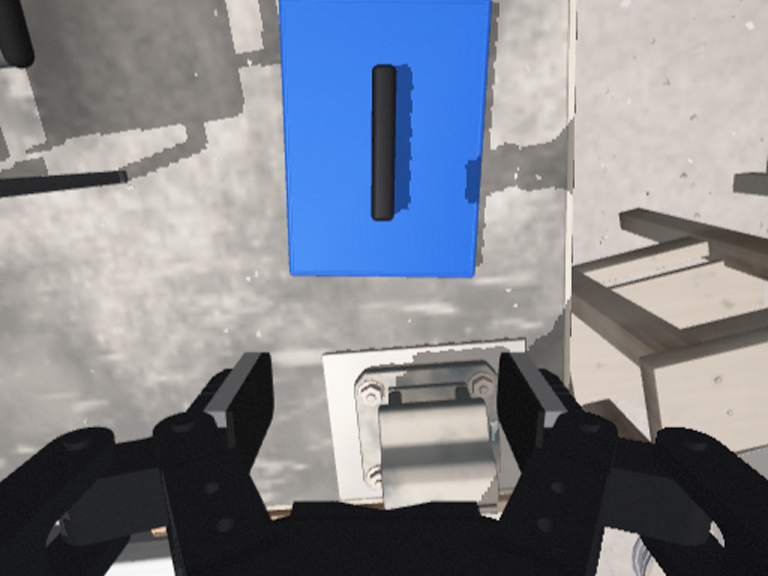

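Request:
apply_moves --rows "3.5 -0.4 -3 0 0 -0.5 60;7 -0.8 -7 0 0 -0.5 60;7 -0.8 -13 0 0 -0.5 60;7 -0.8 -18 0 0 -0.5 60;7 -0.8 -18 0 0 -0.5 60"

```text
t: 42.52
eef_pos: [0.511, -0.3626, 0.0705]
ee_rot: [-0.003, 0.998, -0.067, -0.005]
force: [-0.1, 0.0, 0.7]
opening: 0.051
```

Request:
apply_moves --rows "0 0 -2 0 0 0 60;0 0 -4 0 0 0 60;0 0 -4 0 0 0 60;0 0 -4 0 0 0 5;0 0 -4 0 0 0 0"

```text
t: 43.15
eef_pos: [0.5159, -0.3658, 0.0374]
ee_rot: [0.001, 0.998, -0.068, 0.002]
force: [0.7, 1.0, 9.7]
opening: 0.0153
```

Request:
apply_moves --rows "0 0 0 0 0 0 0;0 0 0 0 0 0 0;0 0 0 0 0 0 0;0 0 2 0 0 0 0;0 0 4 0 0 0 0"

```text
t: 43.78
eef_pos: [0.5138, -0.3652, 0.0752]
ee_rot: [-0.0, 0.998, -0.068, -0.001]
force: [-0.5, -0.9, -0.8]
opening: 0.0148
```

```bash
python3 look.py wrist w24; python3 look.py scene s24
```

```text
43.775 [ 0.5138 -0.3652  0.0752] [-0.     0.998 -0.068 -0.001] [-0.5 -0.9 -0.8] [ 0.68  0.6  -0.14  1.48  0.09  1.07 -1.18] 0.0148
43.825 [ 0.5158 -0.3665  0.0787] [ 0.001  0.998 -0.068  0.002] [ 1.2 -0.2  0. ] [ 0.68  0.6  -0.14  1.47  0.09  1.07 -1.18] 0.0149
```

View pics/w24.png

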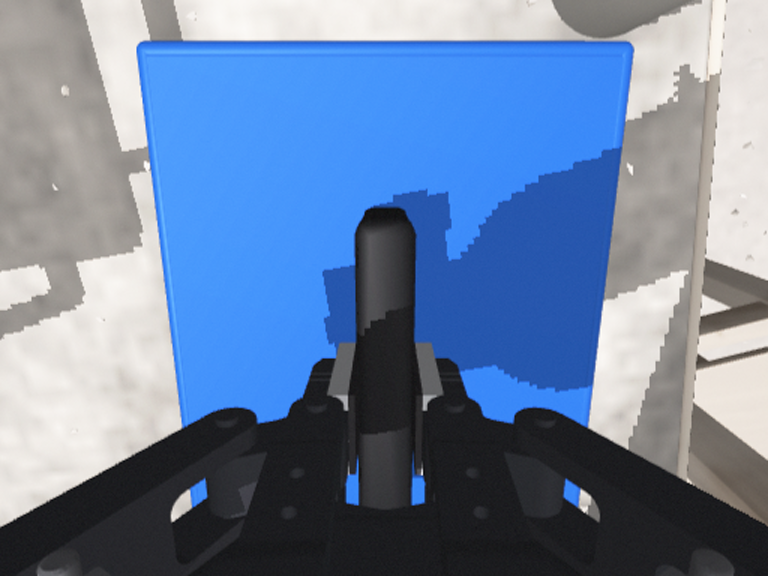

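View pics/s24.png

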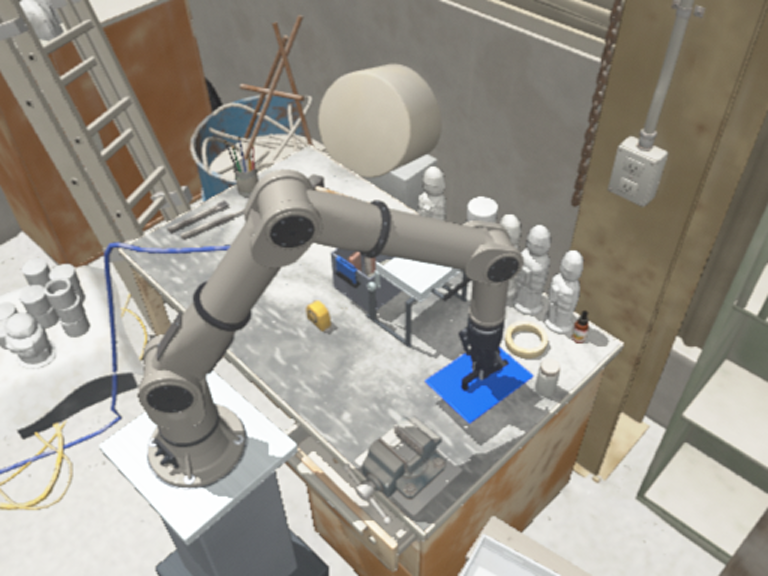

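Request:
apply_moves --rows "0 0 6 0 0 0 0;0 0 12 0 0 0 0;0 0 17 0 0 0 0;0 2 22 0 0 0 0;1 5 23 0 0 2 0"

```text
t: 44.5
eef_pos: [0.525, -0.3176, 0.3091]
ee_rot: [0.002, 0.999, -0.052, 0.003]
force: [0.9, 0.0, -2.9]
opening: 0.0149
```

Request:
apply_moves --rows "1 4 0 0 0 2 0;2 8 0 0 0 4 0;3 13 0 0 0 4.7 0;5 19 0 0 0 4.7 0;7 25 0 0 0 4.7 0"

```text
t: 45.12
eef_pos: [0.594, -0.0655, 0.3041]
ee_rot: [0.0, 1.0, -0.01, -0.001]
force: [1.4, -0.6, -2.0]
opening: 0.0146
```

Request:
apply_moves --rows "1 4 0 0 0 0 0;2 8 0 0 0 0 0;3 12 0 0 0 0 0;3 12 0 0 0 0 0;3 12 0 0 0 0 0"

```text
t: 45.75
eef_pos: [0.6238, 0.0525, 0.3041]
ee_rot: [0.001, 1.0, -0.01, -0.001]
force: [0.4, 0.5, -1.1]
opening: 0.015
```

```bash
python3 look.py wrist w25; python3 look.py side sd25
```

```text
45.75 [0.6238 0.0525 0.3041] [ 0.001  1.    -0.01  -0.001] [ 0.4  0.5 -1.1] [ 0.07  0.48 -0.31  1.12  0.14  1.57 -1.8 ] 0.015
45.8 [0.6239 0.0515 0.3043] [ 0.001  1.    -0.01  -0.001] [ 0.2 -0.3 -1.6] [ 0.07  0.47 -0.31  1.12  0.14  1.57 -1.8 ] 0.0146
```

View pics/w25.png

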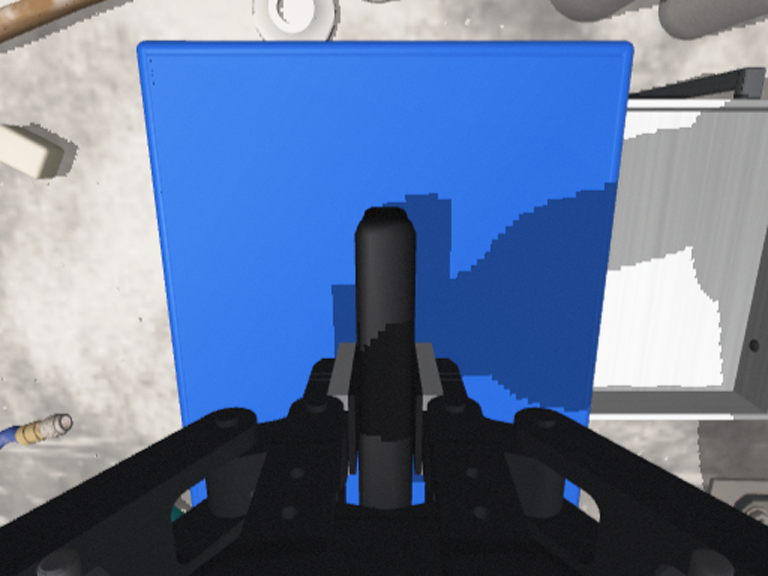

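View pics/sd25.png

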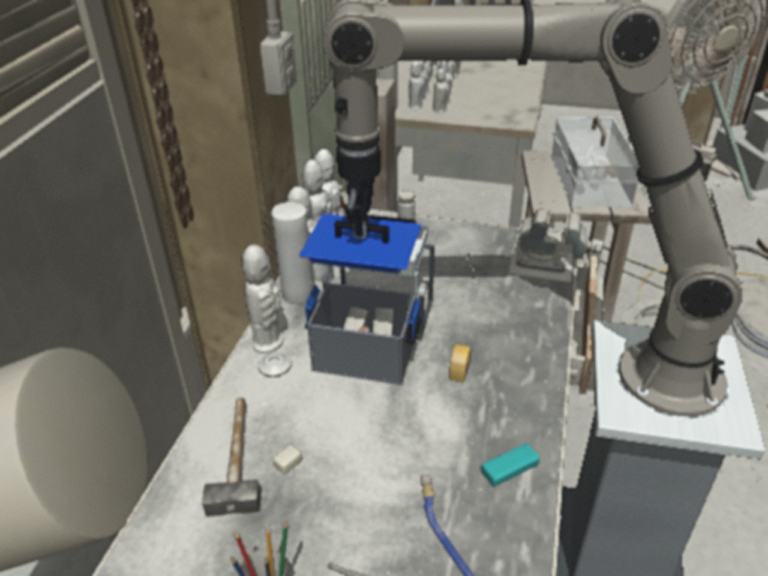

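```bash
cat > lidheld.py <<'E'
from h import *
L=np.load("last_wrist.npz"); K=(L["f"],L["cx"],L["cy"],L["T"]); d=L["d"]; P=pts(d,K); img=L["img"].astype(int)
b=(img[...,2]-img[...,0]>50)&(d>0)
ztop=np.median(P[...,2][b]); b&=abs(P[...,2]-ztop)<.012
Q=P[b]; c=Q.mean(0); V=np.linalg.svd(Q-c,full_matrices=False)[2][2];V*=np.sign(V[2]); print("ztop",ztop,"normal",V)
lo,hi,far=[],[],[]
for v in range(50,260,5):
    u=np.where(b[v])[0]
    if len(u)>100: lo.append(P[v,u[0]]);hi.append(P[v,u[-1]])
for u in range(110,400,10):
    v=np.where(b[:,u])[0]; far.append(P[v[0],u])
lo,hi,far=map(np.array,(lo,hi,far))
fl=np.polyfit(lo[:,0],lo[:,1],1);fh=np.polyfit(hi[:,0],hi[:,1],1);ff=np.polyfit(far[:,1],far[:,0],1)
print("side slopes deg",np.degrees(np.arctan([fl[0],fh[0]])),"far slope",np.degrees(np.arctan(-ff[0])))
m=(fl+fh)/2; w=fl[1]-fh[1]+(fl[0]-fh[0])*.65
a=m[0]; x=.65
for _ in range(9):
    y=np.polyval(m,x); x=np.polyval(ff,y)-.099
print("lid centre",x,np.polyval(m,x),"width",w,"angle",np.degrees(np.arctan(a)))
E
python3 lidheld.py
```

```text
ztop 0.2924854322636552 normal [0.00539531 0.00118327 0.99998475]
side slopes deg [-0.99415371 -1.07830192] far slope -1.0309717583553237
lid centre 0.6222470651691814 0.05218912298713193 width 0.14414557344563553 angle -1.0362283732912287
```

Request:
apply_moves --rows "0.3 0.15 -3 0 0 0 0;0.3 0.15 -6 0 0 0 0;0.3 0.15 -9 0 0 0 0;0.3 0.15 -11.5 0 0 0 0;0.3 0.15 -12.5 0 0 0 0"

```text
t: 46.48
eef_pos: [0.6259, 0.0526, 0.1783]
ee_rot: [0.001, 1.0, -0.011, -0.002]
force: [0.3, 0.0, -1.0]
opening: 0.0149
```

Request:
apply_moves --rows "0 0 -0.3 0 0 0 0;0 0 -0.6 0 0 0 0;0 0 -0.9 0 0 0 0;0 0 -1.2 0 0 0 0;0 0 -1.2 0 0 0 0"

```text
t: 47.1
eef_pos: [0.6269, 0.0547, 0.1681]
ee_rot: [0.0, 1.0, -0.009, -0.0]
force: [-0.2, -0.1, -2.1]
opening: 0.0143
```

```bash
python3 look.py wrist w26; python3 lidheld.py; python3 look.py side sd26
python3 - <<'E'
import cv2
i=cv2.imread("pics/sd26.png")[180:420,230:500]; cv2.imwrite("pics/sd26c.png",cv2.resize(i,None,fx=2.5,fy=2.5))
E
```

```text
47.1 [0.6269 0.0547 0.1681] [ 0.     1.    -0.009 -0.   ] [-0.2 -0.1 -2.1] [ 0.08  0.53 -0.3   1.36  0.16  1.27 -1.82] 0.0143
ztop 0.15656670332889255 normal [ 1.46777311e-02 -3.52898998e-04  9.99892214e-01]
side slopes deg [-1.17921951 -1.0738215 ] far slope -0.25311352937860104
lid centre 0.6291399823408745 0.054531561066707666 width 0.14416845542084541 angle -1.1265214590636448
47.15 [0.627  0.0547 0.1683] [ 0.     1.    -0.009 -0.   ] [-0.7 -0.2 -1. ] [ 0.08  0.53 -0.3   1.36  0.16  1.27 -1.82] 0.0147
```

View pics/w26.png

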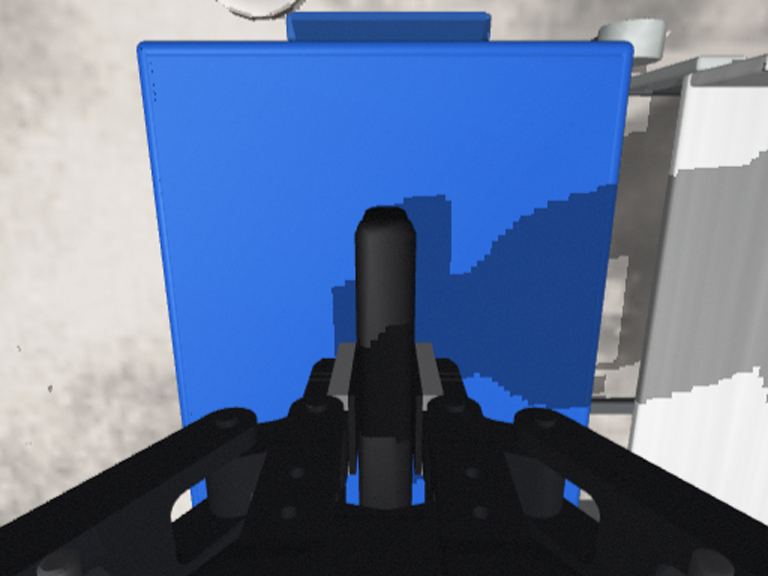

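View pics/sd26c.png

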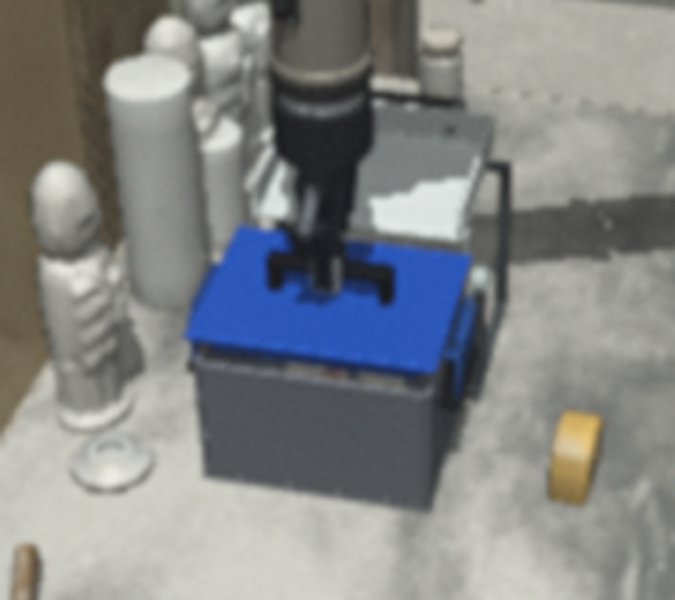

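Request:
apply_moves --rows "0 -0.15 -0.3 0 0 0 0;0 -0.15 -0.6 0 0 0 0;0 -0.15 -0.9 0 0 0 0;0 -0.15 -1.2 0 0 0 0;0 -0.15 -1.4 0 0 0 0"

```text
t: 47.82
eef_pos: [0.6271, 0.0532, 0.1542]
ee_rot: [0.0, 1.0, -0.009, 0.0]
force: [-1.1, -0.1, 5.7]
opening: 0.0148
```

Request:
apply_moves --rows "0 0 -0.25 0 0 0 0;0 0 -0.5 0 0 0 0;0 0 -0.75 0 0 0 0;0 0 -1 0 0 0 0;0 0 -1.2 0 0 0 0"

```text
t: 48.45
eef_pos: [0.6259, 0.0537, 0.1437]
ee_rot: [-0.0, 1.0, -0.009, -0.001]
force: [-0.9, 1.6, -0.5]
opening: 0.0146
```

Request:
apply_moves --rows "0 0 -0.1 0 0 0 0;0 0 -0.2 0 0 0 0;0 0 -0.3 0 0 0 0;0 0 -0.4 0 0 0 0;0 0 -0.4 0 0 0 0"

```text
t: 49.08
eef_pos: [0.6265, 0.0538, 0.1422]
ee_rot: [-0.0, 1.0, -0.009, 0.0]
force: [-8.0, -0.0, 16.8]
opening: 0.0149
```

Force 16.8 N at a hard stop; release tension, open, retreat.

Request:
apply_moves --rows "0 0 0.2 0 0 0 0;0 0 0.3 0 0 0 0;0 0 0.3 0 0 0 40;0 0 0.3 0 0 0 50;0 0 0.3 0 0 0 50"

```text
t: 49.7
eef_pos: [0.6273, 0.0529, 0.1409]
ee_rot: [0.0, 1.0, -0.01, 0.0]
force: [-0.3, 0.3, -0.4]
opening: 0.0425
```

Request:
apply_moves --rows "0 0 3 0 0 0 50;-2 0 8 0 0 0 50;-5 0 13 0 0 0 50;-8 0 18 0 0 0 50;-8 0 20 0 0 0 50"

```text
t: 50.32
eef_pos: [0.5468, 0.054, 0.346]
ee_rot: [-0.0, 1.0, -0.009, 0.004]
force: [0.7, 0.5, -0.5]
opening: 0.0426
```

```bash
python3 look.py wrist w27; python3 look.py side sd27
python3 - <<'E'
from h import *
L=np.load("last_wrist.npz"); K=(L["f"],L["cx"],L["cy"],L["T"]); d=L["d"]; P=pts(d,K); img=L["img"].astype(int)
b=(img[...,2]-img[...,0]>50)&(d>0)&(abs(P[...,2]-.131)<.006)&(P[...,1]>-.05)
nl,lab,st,ce=cv2.connectedComponentsWithStats(b.astype(np.uint8)); i=1+np.argmax(st[1:,4]);Q=P[lab==i]
c=Q.mean(0);V=np.linalg.svd(Q-c,full_matrices=False)[2][2];V*=np.sign(V[2])
print("ztop",np.median(Q[:,2]),"tilt",np.arccos(V[2]),V,cv2.minAreaRect((Q[:,:2]*1000).astype(np.float32)))
t=(d>0)&(P[...,1]<-.05)&(P[...,1]>-.16)&(P[...,0]>.56)&(P[...,0]<.69)&(abs(P[...,2]-.16)<.03)
Q=P[t];
if len(Q)>50:
    V=np.linalg.svd(Q-Q.mean(0),full_matrices=False)[2][2];print("tray",V,np.median(Q[:,2]))
i=cv2.imread("pics/sd27.png")[180:420,230:500]; cv2.imwrite("pics/sd27c.png",cv2.resize(i,None,fx=2.5,fy=2.5))
E
```

```text
50.325 [0.5468 0.054  0.346 ] [-0.     1.    -0.009  0.004] [ 0.7  0.5 -0.5] [ 0.11  0.29 -0.33  1.27  0.1   1.58 -1.8 ] 0.0426
50.375 [0.5484 0.0537 0.3472] [-0.     1.    -0.009  0.005] [1.8 0.2 1.9] [ 0.11  0.29 -0.33  1.27  0.1   1.58 -1.8 ] 0.0424
ztop 0.13105487713206285 tilt 0.0008507942732329719 [3.07000485e-04 7.93474274e-04 9.99999638e-01] ((616.0633544921875, 53.603790283203125), (145.99249267578125, 190.36378479003906), 88.934326171875)
tray [ 5.52522538e-04 -7.28889976e-04 -9.99999582e-01] 0.16016163492064545
```

View pics/w27.png

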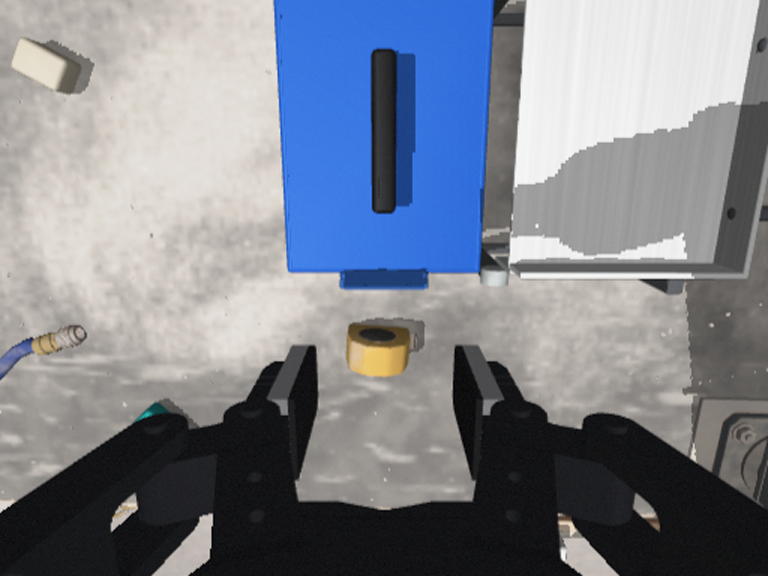

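View pics/sd27c.png

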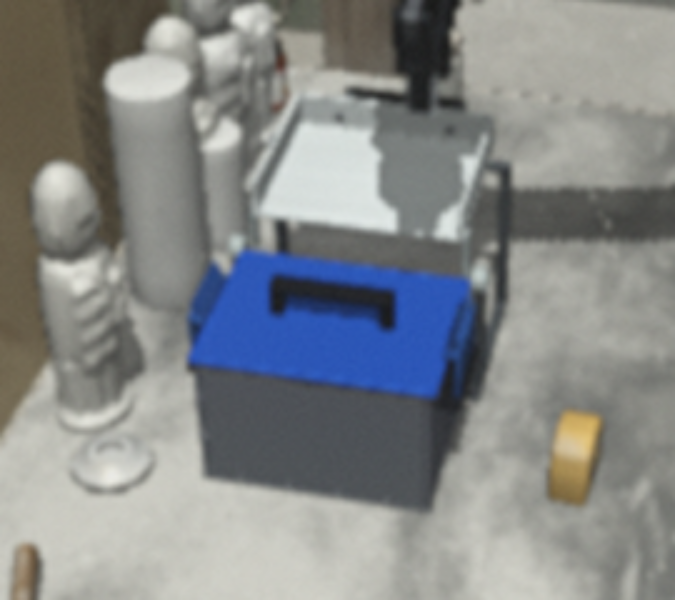

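```bash
python3 -c "
from workcell import r
print(r.hand_in())"
```

```text
the job is handed in; nothing more can be done
None
```

The job is done and handed in at about 50 s. All four stones (two green, two red) went into the tray and were tipped into the tub. The tray was folded back down, and the lid was pressed home. The turquoise look-alike and the bystanders were left alone; no verdict was reported.

**What went differently from plan:**
- The tray started about 0.28 rad up. My first push on its bar slid off; a second push laid it flat before I loaded it.
- Around the moment I gripped the bar, one red stone was knocked off its stack. It stayed inside the tray.
- When I lowered the tray onto its stop, the wrist force read 88 N, below the 120 N limit.
- Both green stones landed upright, with tops at about 106 mm against 105 mm for the lid's underside. I tipped them over with the fingers, and the highest stone point then read about 96 mm.

**Last checks (camera measurements):**
- **Lid:** its plate top is at 131.1 mm (131 expected) and its tilt is below 0.001 rad. It is centred to under 1 mm across the tub. Lengthwise its far end was out of the picture, so I judged that only from the grip pose (about 1 mm). The final press met a hard stop at 17 N.
- **Clips:** both stand upright against the lid in the side view. I could not measure the clip joints directly.
- **Tray:** its floor is level to about 0.001 rad.
- **Gripper:** open and clear of everything at hand-in.

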